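Close and pin the clay extruder

ROBOT

A 7-joint arm with a two-finger parallel gripper is mounted at the origin on a cart in front of the work surface, level with it; the furniture and walls round the work are solid. World frame = base frame: x ahead of the robot, y to its left, z up, the work surface at z = 0. Lengths are in mm, angles in rad, forces in N, time in s.
With the tool pointing down it reaches from about 400 to 875 mm from the base axis. Payload 4.4 kg.
Tool frame: the origin (TCP) lies between the finger pads; the fingertips stand 17 mm ahead of it and the grasp point (between the pads) lies 2 mm behind it; z points along the fingers, y is the line along which they close (so a half turn about z gives the same grasp; the last joint's range is limited). The gripper opens to 85 mm and grips with 20 to 120 N. Pads are 22 mm wide; open, the fingers measure 114 mm over their backs; the gripper's body (76 mm by 85 mm) begins 54 mm behind the grasp point. The pads swing forward as they close: fully open they stand 13 mm farther back than shut.
Start: joints at [-1.389, 0.628, 0.038, 1.517, -0.027, 0.996, -0.02], TCP at [159.401, 630.166, 226.213] pointing down, gripper open.
Joint ranges: [-3.06, 3.06], [-0.37, 2.12], [-1.25, 1.32], [0.18, 2.47], [-1.1, 4.24], [0.23, 1.98], [-2.94, 2.94]. Speed limits (rad/s): [2.57, 2.57, 3.14, 3.14, 3.14, 3.14, 3.14].

INTERFACE

Orientations are given as [roll, pitch, yaw] about the fixed x, y, z axes, in that order (R = Rz(yaw) Ry(pitch) Rx(roll)).
In Python, from cell import sensors, get_image, ctrl gives the robot as it stands.
- The arm moves only by the tool send_rows, never from a script. Its argument "series" is a list of rows, each a list of 3 entries, a list of its own where there are three numbers: the finger opening in mm, from 0 to 85.4, then the shift along the world's x, y, z in units of 60 mm (1.0 is 60 mm), then the turn, a rotation vector about the world's x, y, z in units of 5 degrees (1.0 is 5 degrees). A call has 1 to 8 rows; each row shifts and turns the commanded pose from where the row before left it; what a row does not reach is not made up. A row lasts 1/8 s, in which the tool goes at most 62.5 mm and 10.7 degrees, less where a joint would pass 70% of its speed; a pose out of reach is approached as far as the arm can. A call is refused whole if a number of a shift passes 1 or a number of a turn 1, either way. A call with a gripper value outside its range is refused whole. The fingers move at their own pace and stop on an object; the grip force is fixed at half the most. Time passes only in rows, so rows that do not move let the fingers close. It gives the time, the measured TCP pose, the force, the opening and the grip force at its end, in the units of the state.
- sensors.read_state(): the state, without advancing time (a new reading comes with each control period).
- get_image(name): name is "side" or "top" or "wrist"; returns a dict with "img" (420x560x3 uint8, red, green, blue), "depth" (420x560 float32, mm along the optical axis (not along the pixel's ray), 0 where there is no reading), "vfov" (degrees; the focal length in pixels is half the picture's height over the tangent of half this angle, whatever the lens; pixels are square), "cx", "cy" (the principal point, pixels), "world_to_cam" (4x4, takes a point from world to camera coordinates). Camera axes: x right, y down, z forward; pixel columns grow to the right and rows downward; lengths in mm; the calibration is good to about 2 mm. A picture is of the moment at which its call begins.
- ctrl.finish_job(): hands the job in; it is judged then, once.
The state is a dict: "clock": time; "qpos": joint angles; "qd": joint speeds; "tau": joint torques, N m; "eef_pos": TCP position; "tool_rot": TCP orientation; "force": force on the tool from outside, world axes, zero at the start; "torque": the same for the moment, N m; "width": finger opening in mm; "gripper_force": force on a finger pad.
Only numpy, scipy, OpenCV 4.12 (cv2) and the standard library are available. Lean on these libraries where they do the work, as an engineer would, in place of code of your own. Each camera call takes 0.05 s, during which the arm holds its last target. There are 200 camera calls.

TASK

The extruder's barrel has been filled with clay. Swing its hinged screw yoke fully shut across the barrel mouth so that its end lies in the fork, then take the long pin from the drilled wooden block and push it through the fork and the yoke's eye until its collar sits fully home on the fork. Leave the short pin in the block, and do not upset the pots and other things standing around.

Things in the scene. Friction and masses are not known exactly. Their poses are not given: they have to be found in the camera images.
- extruder: Grey steel stand of a bench clay extruder, bolted to the bench (base plate 175 x 150 x 12 mm, two uprights), with a small plywood ware board lying behind it. Origin: on the bench, midway between the uprights, 7 mm behind their axle; x away from the robot at yaw 0, y to its left, z up.
- extruder_head: Fixed barrel (80 mm diameter, 150 mm long) with fork and pivot bracket. Origin: centre of its mouth. z: barrel axis out of the mouth, 35 deg from vertical, leaning to the robot; x: uphill in the mouth plane; y: from pivot (y -76 mm) to fork hole (y +80 mm). Fork: two cheeks 44 (x) x 36 (y) mm with 16 mm holes, at z -2..10 and 30..42 mm; a web closes it at x -21..-31 mm, so the yoke enters from +x.
- fork_seat (a point): Centre of the hole on the outer face of the fork's upper cheek, where the pin's collar must sit. Axes as the barrel's: z points out of the hole along the pin's axis, 35 degrees from vertical; the pin is pushed along -z.
- yoke_pivot (a point): On the yoke's hinge axis, at mid thickness of the yoke's bar. Axes as the barrel's; the hinge axis is z.
- yoke (a joint): Swing of the yoke, rad. 0: fully shut (bar along the barrel's y axis, its end in the fork, holes in line); grows to 1.3 as the end swings uphill to the barrel's +x. At angle q the bar points along (sin q, cos q, 0) in the barrel's axes. Stiff hinge: it stays where it is left; about 3 N at the eye moves it.
- yoke_eye (a point): Centre of the 17 mm hole in the yoke's free end (30 mm wide), 156 mm from the pivot. The yoke is a bar 26 mm wide, 16 mm thick (barrel z 12 to 28 mm); from 92 to 136 mm from the pivot it is plain and free to push on. At 76 mm it carries a 14 mm screw spindle with a tee handle, 78 mm long, 10 mm thick, its middle 66 mm above the mouth plane, at right angles to the bar; a follower plate is below.
- long_pin: The longer of two steel pins that stand head up in the wooden block; it stands out higher, about 20 mm of its shank showing. Origin: centre of its tip; z along the pin to the head. Shank 14 mm diameter and 60 mm long, the last 9 mm tapered to 8 mm; then a collar 30 mm in diameter and 5 mm thick; then a round knob to grip, 24 mm in diameter, from 65 to 99 mm from the tip. 0.12 kg.
- long_pin_collar (a point): Middle of the underside of the long pin's collar, 60 mm from the tip; z along the pin to the head.
- short_pin: A second pin with the same collar and knob but a 32 mm shank; its collar lies on the wooden block. Not needed. Origin: centre of its tip; z along the pin to the head.
- pin_block: Hardwood block fixed to the bench, 120 (x) x 50 (y) x 50 (z) mm, with two 16 mm holes, 40 mm deep, at x = -32 and +32 mm. Origin: centre of its underside. It stands to the left or right of the extruder; either pin may be in either hole.
- glaze_jar1: Loose open glaze jar, 65 mm diameter, 91 mm high, origin under its centre; stands on the other side of the extruder from the block. Leave it standing.
- wheel_pot: Loose leather-hard clay cylinder, 102 mm diameter, 118 mm high, behind and to the right of the extruder; origin under its centre. Leave it standing.
- pot_small: Loose small flared pot, 88 mm diameter, 90 mm high, behind and to the left of the extruder; origin under its centre. Leave it standing.
- stamp2: Loose turned wooden stamp standing upright in front of the extruder, 24 mm diameter, 50 mm high; origin under its centre. Leave it standing.
Not all that is in view belongs to the job. What is shaped like the short_pin but green is not meant. Leave any turquoise look-alike of the pin_block alone.

How it is judged:
By the outcome, as a careful person would: the job done as asked, in the order asked, and still so for the second after the job is handed in, with the robot touching nothing.
It also fails if it takes over 72 s, if anything falls off the work surface, if the arm or the gripper's body presses on something with over 40 N, if the wrist force passes 120 N, or if a joint passes its speed limit or range.

## Working session

There is one attempt and no reset: what is moved stays moved. The work goes in short steps, Python scripts to look and compute and a tool call to move; the robot and the scene stay as the last step left them, time stands still between calls to the robot, and variables do not carry over. Pictures are saved under pics/ and viewed, at most 14 in all, crops included, and the job is handed in when it is done.

Besides the shell and the picture viewer there is one more tool, called after "Call:" as name(argument=value, ...) on one line, values as JSON. send_rows: Moves the arm, as the interface text tells. Its arguments: {"type":"object","properties":{"series":{"type":"array"}},"required":["series"]}

```bash
mkdir -p pics; ls
cat > h.py <<'E'
import numpy as np, cv2
from cell import sensors, get_image, ctrl
def shot(n,fn=None):
    d=get_image(n); d={k:(np.array(v) if k!='vfov' else v) for k,v in d.items()}
    np.savez(''+(fn or n)+'.npz',**d)
    cv2.imwrite('pics/'+(fn or n)+'.png',d['img'][:,:,::-1]); return d
def load(fn): return dict(np.load(''+fn+'.npz'))
def cloud(d):
    h,w=d['depth'].shape; f=h/2/np.tan(np.radians(d['vfov'])/2)
    v,u=np.mgrid[:h,:w]; z=d['depth'].astype(float)
    P=np.stack([(u-d['cx'])/f*z,(v-d['cy'])/f*z,z],-1)
    T=np.linalg.inv(d['world_to_cam']); W=P@T[:3,:3].T+T[:3,3]; W[z==0]=np.nan; return W
E
python3 - <<'E'
from h import *
s=sensors.read_state(); print(s['clock'],s['eef_pos'],s['tool_rot'],s['force'])
a=shot('side','s0'); b=shot('top','t0'); print(a['vfov'],b['vfov'],b['world_to_cam'],a['world_to_cam'])
E
```

```text
pics
0.0 [159.23504142 629.51618659 225.2854072 ] [-3.13966158e+00  2.64469595e-05  2.89378686e+00] [0.21504673 0.44999857 0.43714783]
46.249303720615046 44.13326034512232 [[ 1.80383425e-02 -9.99834655e-01  2.29820910e-03  2.20994420e+01]
 [-9.73969289e-01 -1.80910792e-02 -2.25956935e-01  5.95690019e+02]
 [ 2.25961152e-01  1.83750351e-03 -9.74134581e-01  1.45134168e+03]
 [ 0.00000000e+00  0.00000000e+00  0.00000000e+00  1.00000000e+00]] [[-9.69481829e-01 -2.44783727e-01  1.36348499e-02  5.42408968e+02]
 [-9.88200915e-02  3.39275516e-01 -9.35482076e-01  1.95229921e+02]
 [ 2.24364819e-01 -9.08280271e-01 -3.53110998e-01  1.18999578e+03]
 [ 0.00000000e+00  0.00000000e+00  0.00000000e+00  1.00000000e+00]]
```

View pics/s0.png

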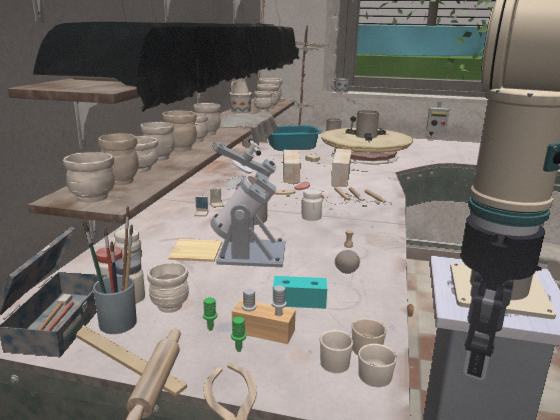

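View pics/t0.png

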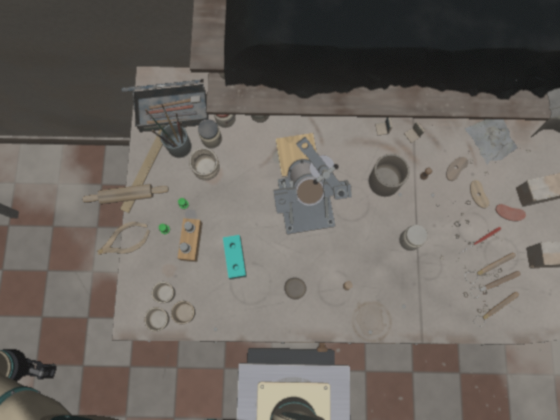

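Side: extruder at (250,200) with the yoke swung uphill, wooden block (264,320) with two pins, long probably (279,298), turquoise look-alike (300,292). Top: extruder (308,195), block (189,240) on the robot's left, yoke bar from (340,190) to (303,143).

Run:
```python
from h import *
a=load('s0');b=load('t0')
def crop(d,x0,x1,y0,y1,k): return cv2.resize(d['img'][y0:y1,x0:x1,::-1],None,fx=k,fy=k,interpolation=cv2.INTER_CUBIC)
A=crop(b,255,365,120,245,4.0); B=crop(a,190,310,130,270,3.57)
h=min(len(A),len(B)); cv2.imwrite('pics/c1.png',np.hstack([cv2.resize(A,(390,500)),cv2.resize(B,(400,500))]))
W=cloud(b)
# wooden block: orange hue
hsv=cv2.cvtColor(b['img'],cv2.COLOR_RGB2HSV)
m=((hsv[...,0]>8)&(hsv[...,0]<22)&(hsv[...,1]>100)); m[:200]=0;m[280:]=0;m[:,:165]=0;m[:,215:]=0
P=W[m]; P=P[P[:,2]>40]; r=cv2.minAreaRect(P[:,:2].astype(np.float32)); print('block',r,np.nanmedian(P[:,2]),len(P))
# pins above block
for nm,W in (('t',W),('s',cloud(a))):
    M=(W[...,2]>56)&(W[...,2]<130)&(np.hypot(W[...,0]-r[0][0],W[...,1]-r[0][1])<75)
    n,l,st,c=cv2.connectedComponentsWithStats(M.astype(np.uint8))
    for i in range(1,n):
        Q=W[l==i]
        if len(Q)>15: print(nm,c[i],len(Q),np.median(Q,0),Q.max(0),Q.min(0))
```

```text
block ((0.0, 0.0), (0.0, 0.0), 0.0) nan 0
t [291.65486726 402.96460177] 113 [59.35271342  5.46728422 86.34734958] [ 64.69055873  58.21155331 129.38195759] [ 22.57839242 -54.82131321  56.58222205]
s [523.07142857 279.42857143] 56 [-36.70368244  55.86698549  60.75463147] [-15.11305507  67.14179126  65.55975582] [-62.454653    24.29664962  56.15326099]
  return np.nanmean(a, axis, out=out, keepdims=keepdims)
```

View pics/c1.png

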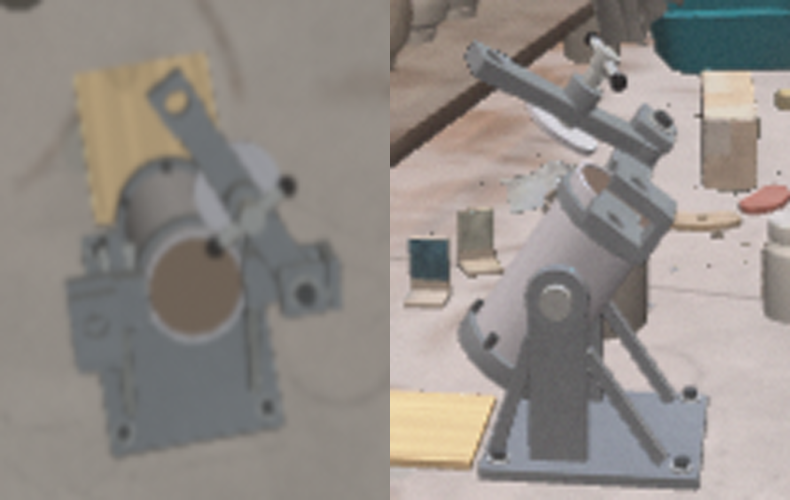

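The crop shows the fork at the left with its hole at about (95,325), i.e. top pixel (282,201). The pivot is at (303,293), top pixel (340,193), the mouth centre is near (195,285), and the yoke eye is at (177,100). Now the metric measurements.

Run:
```python
from h import *
np.set_printoptions(precision=1,suppress=True)
a=load('s0');b=load('t0')
Wt=cloud(b);Ws=cloud(a)
print('hsv',cv2.cvtColor(b['img'],cv2.COLOR_RGB2HSV)[225:256:6,183:200:4])
print('table',[Wt[y,x] for x,y in((240,300),(150,300),(420,300),(215,220))],'side',[Ws[y,x] for x,y in((350,300),(200,320),(370,220))])
print('blk top',[Wt[y,x] for x,y in((189,228),(189,240),(187,248),(185,257))])
print('mouth/fork/pivot/eye',[Wt[y,x] for x,y in((310,191),(282,195),(290,195),(340,187),(345,190),(304,144),(310,150))])
for nm,W,c in (('t',Wt,(189,240)),('s',Ws,(264,310))):
    sub=W[c[1]-40:c[1]+40,c[0]-40:c[0]+40]; M=(sub[...,2]>56)&(sub[...,2]<130)
    n,l,st,cc=cv2.connectedComponentsWithStats(M.astype(np.uint8))
    for i in range(1,n):
        Q=sub[l==i]
        if len(Q)>6: print(nm,cc[i]+np.array(c)-40,len(Q),np.median(Q,0),Q.max(0),Q.min(0))
M=(Wt[...,2]>40)&(Wt[...,2]<56); M[:215]=0;M[265:]=0;M[:,:172]=0;M[:,205:]=0
P=Wt[M]; print('block',cv2.minAreaRect(P[:,:2].astype(np.float32)),len(P),np.median(P,0))
```

```text
hsv [[[ 17  72 152]
  [ 80   6 136]
  [ 60   4 119]
  [ 16  86 152]
  [ 16  91 118]]

 [[ 17  96 154]
  [ 19  34 119]
  [ 20  13 116]
  [ 16  93 161]
  [ 16  81  94]]

 [[ 17  95 155]
  [ 17  96 160]
  [ 17  94 154]
  [ 16  96 167]
  [ 16  60  89]]

 [[ 23  15 135]
  [ 16  65 141]
  [ 17  94 155]
  [ 16  96 164]
  [ 16  35 108]]

 [[ 60   4 131]
  [ 30   6  83]
  [ 17  79 146]
  [ 17  95 148]
  [ 17  28 128]]

 [[ 17  95 158]
  [ 17  96 157]
  [ 17  96 160]
  [ 16  89 112]
  [ 18  22 139]]]
table [array([328. , 158.1,   3.2]), array([323.3, 423.3,  -0.2]), array([ 337.9, -372.6,   -2.2]), array([568.9, 244.8,  -8.9])] side [array([338.9, 145. ,  -0.4]), array([641. , 311.7,  -1. ]), array([ 326.5, -371.7,   -1. ])]
blk top [array([524.1, 304.5,  89.9]), array([495. , 308.9,  55.1]), array([463.6, 303.2, 108.3]), array([446.7, 319.9,  42.5])]
mouth/fork/pivot/eye [array([611.3, -35.8, 197.9]), array([587.2,  39.1, 242.8]), array([596.1,  18. , 210. ]), array([ 610.6, -111.5,  246.3]), array([ 604.7, -125.3,  239.2]), array([812.9, -25.1,  11.6]), array([694.3, -30.4, 292.9])]
t [182.  202.3] 48 [604.7 333.4  68.5] [612.6 346.1  75.2] [595.6 323.5  56.4]
t [188.7 226.5] 75 [529.9 307.1  85.7] [542.3 321.1  94.2] [517.7 296.2  56.1]
t [162.7 227.3] 58 [528.9 384.6  69.3] [540.5 396.5  78.2] [518.2 373.   57.6]
t [185.  247.9] 97 [465.3 310.1 103.7] [480.5 323.9 116.5] [453.8 300.7  67.1]
s [278.4 298.1] 307 [466.7 326.2  89.3] [482.7 334.5 110.3] [454.  305.7  56.3]
s [248.6 297.8] 211 [529.3 321.5  76.7] [542.7 328.2  90.6] [519.7 305.2  56. ]
s [238.  322.9] 145 [527.7 397.6  67.7] [540.3 404.   73.1] [517.4 382.6  56. ]
block ((499.9339599609375, 311.2013244628906), (51.526145935058594, 120.67176055908203), 85.54576873779297) 530 [500.1 305.5  48.9]
```

```bash
cat >> h.py <<'E'
def ray(d,uv):
    f=d['depth'].shape[0]/2/np.tan(np.radians(d['vfov'])/2); T=np.linalg.inv(d['world_to_cam'])
    r=T[:3,:3]@np.array([(uv[0]-d['cx'])/f,(uv[1]-d['cy'])/f,1.]); return T[:3,3],r/np.linalg.norm(r)
def tri(*ob):
    A=np.zeros((3,3));B=np.zeros(3);L=[]
    for d,uv in ob:
        o,r=ray(d,uv); M=np.eye(3)-np.outer(r,r); A+=M;B+=M@o;L.append((o,M))
    p=np.linalg.solve(A,B); return p,[np.linalg.norm(M@(p-o)) for o,M in L]
def proj(d,p):
    f=d['depth'].shape[0]/2/np.tan(np.radians(d['vfov'])/2); c=d['world_to_cam'][:3,:3]@p+d['world_to_cam'][:3,3]
    return np.array([d['cx']+f*c[0]/c[2],d['cy']+f*c[1]/c[2]])
E
python3 - <<'E'
from h import *
np.set_printoptions(precision=1,suppress=True)
a=load('s0');b=load('t0')
for n,t,s in(('fork',(281.8,201.2),(256.7,191)),('piv',(341,193.2),(272,162.8)),('eye',(305,145),(220.6,147.4))): print(n,*tri((b,t),(a,s)))
Wt=cloud(b);Ws=cloud(a)
for W in(Wt,Ws):
    M=(W[...,2]>7)&(W[...,2]<20)&(W[...,0]>480)&(W[...,0]<720)&(abs(W[...,1]+20)<130)
    P=W[M]; print(len(P),cv2.minAreaRect(P[:,:2].astype(np.float32)),np.median(P,0))
# fork top face plane
for W in(Wt,Ws):
    q=np.array([580,60,240]); M=np.linalg.norm(W-np.array([590,45,240]),axis=2)<32
    P=W[M]; c=np.median(P,0); n=np.linalg.svd(P-P.mean(0))[2][2]; print(len(P),c,n*np.sign(n[2]))
w=shot('wrist','w0'); print(w['world_to_cam'],w['vfov'])
E
```

```text
fork [586.2  40.8 205.7] [np.float64(6.467888947832758), np.float64(6.46788894783286)]
piv [ 595.  -115.1  237.7] [np.float64(1.2230094700961691), np.float64(1.2230094700961807)]
eye [706.2 -17.6 295. ] [np.float64(0.5028957067311484), np.float64(0.5028957067312149)]
1147 ((602.47998046875, -20.571762084960938), (235.8362579345703, 256.7427062988281), 1.122878909111023) [577.6 -36.6  11.7]
1065 ((633.6035766601562, -22.74443817138672), (192.55477905273438, 153.40614318847656), 10.623292922973633) [602.3   0.4  11.3]
202 [583.   42.1 235.7] [0.3 0.3 0.9]
152 [580.1  54.7 232.1] [ 0.5 -0.   0.9]
[[   0.2    1.    -0.  -649.6]
 [   0.9   -0.2    0.3  -33.2]
 [   0.2   -0.1   -1.   377.2]
 [   0.     0.     0.     1. ]] 71.58879949493155
```

Call:
send_rows(series=[[0,[0.55,-0.6,0.5],[0,0,0]],[0,[0.55,-0.6,0.5],[0,0,0]],[0,[0.55,-0.6,0.5],[0,0,0]],[0,[0.55,-0.6,0.5],[0,0,0]],[0,[0.55,-0.6,0.4],[0,0,0]],[0,[0.55,-0.6,0.4],[0,0,0]],[0,[0.55,-0.6,0.3],[0,0,0]],[0,[0.55,-0.6,0.3],[0,0,0]]])

```text
clock: 1.15
eef_pos: [424.2, 340.8, 430.8]
tool_rot: [3.142, -0.0, 2.894]
force: [0.7, 0.3, 0.2]
width: 0.2
gripper_force: 0.0
```

Run:
```python
from h import *
np.set_printoptions(precision=2,suppress=True)
w=shot('wrist','w1'); T=np.linalg.inv(w['world_to_cam']);s=sensors.read_state(); print(s['clock'],s['eef_pos'],s['tool_rot'],T,s['qpos'])
```

```text
1.2 [430.83 334.19 433.33] [-3.14  0.01  2.88] [[  0.24   0.94   0.25 360.7 ]
 [  0.97  -0.24  -0.06 356.94]
 [  0.     0.26  -0.97 577.93]
 [  0.     0.     0.     1.  ]] [-0.81  0.31  0.14  1.48 -0.04  1.35  0.64]
```

View pics/w1.png

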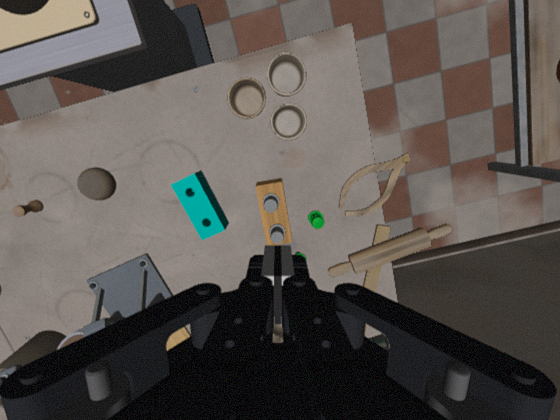

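Wrist view: wooden block with pins at (271,203) (nearer the robot, the long one) and (278,233). The turquoise block is at (200,205), and the extruder is hidden at lower left. I'll turn the camera to look at the extruder.

Call:
send_rows(series=[[0,[0.35,-0.9,0.1],[0,0,-1]],[0,[0.35,-0.9,0.1],[0,0,-1]],[0,[0.35,-0.9,0.1],[0,0,-1]],[0,[0.35,-0.9,0.1],[0,0,-1]],[0,[0.35,-0.9,0.1],[0,0,-1]],[0,[0.35,-0.9,0.1],[0,0,-1]],[0,[0.35,-0.9,0.1],[0,0,-1]],[0,[0.35,-0.9,0.1],[0,0,-1]]])

```text
clock: 2.2
eef_pos: [591.8, -91.1, 478.1]
tool_rot: [3.142, -0.0, 2.193]
force: [0.4, 1.2, -0.4]
width: -0.2
gripper_force: 0.0
```

Call:
send_rows(series=[[0,[0,0,0],[0,0,-1]],[0,[0,0,0],[0,0,-1]],[0,[0,0,0],[0,0,-1]],[0,[0,0,0],[0,0,-1]],[0,[0,0,0],[0,0,-1]],[0,[0,0,0],[0,0,0]]])

```text
clock: 2.95
eef_pos: [591.3, -89.5, 477.8]
tool_rot: [-3.141, -0.0, 1.76]
force: [0.0, -0.9, -0.6]
width: 0.1
gripper_force: 0.0
```

Run:
```python
from h import *
np.set_printoptions(precision=2,suppress=True)
w=shot('wrist','w2'); T=np.linalg.inv(w['world_to_cam']);s=sensors.read_state(); print(s['clock'],s['eef_pos'],s['tool_rot'],T,s['qpos'])
```

```text
3.0 [591.34 -89.56 477.86] [-3.14 -0.    1.76] [[  0.98   0.18   0.05 578.92]
 [  0.19  -0.95  -0.25 -25.24]
 [ -0.     0.26  -0.97 624.95]
 [  0.     0.     0.     1.  ]] [-0.22  0.43  0.55  1.23 -0.22  1.53  0.49]
```

View pics/w2.png

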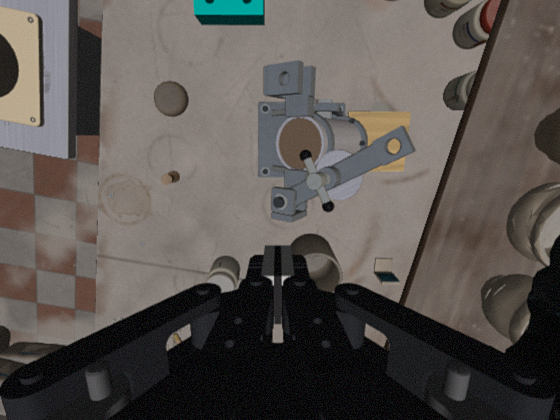

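Wrist view: fork hole (285,79), pivot bolt (280,202), yoke eye (394,146), tee handle (316,181), mouth (300,143). I'll fit the extruder pose from these points across the three views.

```bash
cat > fit.py <<'E'
from h import *
from scipy.optimize import least_squares
from scipy.spatial.transform import Rotation as Ro
t=np.radians(35)
def head(p):
    return Ro.from_euler('z',p[3]).as_matrix()@np.array([[np.cos(t),0,-np.sin(t)],[0,1,0],[np.sin(t),0,np.cos(t)]])
E
python3 - <<'E'
from fit import *
np.set_printoptions(precision=2,suppress=True)
a=load('s0');b=load('t0');w=load('w2')
# refine hole centres in the wrist view: darkest/eye blobs
g=cv2.cvtColor(w['img'],cv2.COLOR_RGB2GRAY); print(g[68:92:2,270:300:2])
ob=[('f',b,(281.8,201.2)),('f',a,(261.4,179.9)),('f',w,(285,79)),('p',b,(341,193.2)),('p',a,(272,162.8)),('p',w,(280,202)),('e',b,(305,145)),('e',a,(220.6,147.4)),('e',w,(394,146))]
def pts(p):
    R=head(p);c=p[:3]
    return dict(f=c+R@[0,80,42],p=c+R@[0,-76,p[5]],e=c+R@[156*np.sin(p[4]),-76+156*np.cos(p[4]),28])
def res(p):
    P=pts(p); return np.concatenate([(proj(d,P[k])-uv)*(d['depth'][int(uv[1]),int(uv[0])]/500) for k,d,uv in ob])
r=least_squares(res,[610,-36,200,.1,1,30],loss='soft_l1'); print(r.x,np.degrees(r.x[3:5])); print(res(r.x).reshape(-1,2)); P=pts(r.x); print(P)
for k in 'fpe': print(k,tri(*[(d,uv) for kk,d,uv in ob if kk==k]))
W=cloud(w)
print('depth pts: piv',W[202,280],'cheek',W[79,274],W[79,296],W[70,285],W[90,285],'eye rim',W[158,372],W[132,405])
E
```

```text
[[101  99 100 104  97  98  94  98  98 100 100 101 102 102  93]
 [ 97 102 100  99  98  98  95  89  96  97 100  98  98 100  91]
 [102 102 101 103 100  97  61  44  54  88  97 102  98  98  89]
 [101 100 101  98 100  76  62  63  94  86  97  91  97  96  91]
 [100  98 101  97 102  81  81 102  95  90  94  99  97  97  89]
 [100 104 101  98  96  86  86  99 106  97  97  97  98  98  88]
 [102  99 103 105  89  91  87 102 102  90  96  96  95  98  85]
 [102 101 103 101  98  78  88 104 102  92  98  98  96  95  82]
 [101 100 103 104 100  80  78  96  82  98  99  99  97  96  90]
 [102  99 102  98  97 102  96  96  96  95  98 100 100 102  82]
 [103  98  99 102  99 103  99  99 101 103  97 100  99 101  83]
 [103 102 102 103  98  98  95 100 102 101  98  98  98  99  84]]
[612.91 -34.4  196.04   0.17   1.05  51.32] [ 9.49 59.95]
[[-1.13 -2.41]
 [ 4.66  5.93]
 [ 0.16  1.31]
 [-0.74 -0.25]
 [-2.69 -0.59]
 [-1.7   1.04]
 [-0.89  0.49]
 [-0.4  -1.29]
 [-2.45  3.83]]
{'f': array([575.96,  40.54, 230.45]), 'p': array([ 596.41, -114.21,  238.08]), 'e': array([705.82, -16.72, 296.43])}
f (array([576.17,  40.88, 235.99]), [np.float64(4.055829088525375), np.float64(4.616939930532905), np.float64(0.9511424087959499)])
p (array([ 596.33, -113.85,  237.44]), [np.float64(1.1304176956438976), np.float64(2.76046479671793), np.float64(3.2644757491842387)])
e (array([706.13, -15.34, 295.98]), [np.float64(2.107292559124062), np.float64(1.300817771394028), np.float64(2.556752300974468)])
depth pts: piv [ 598.66 -110.49  243.99] cheek [561.7   40.27 227.47] [588.44  42.17 246.18] [573.39  51.44 235.73] [577.85  29.06 235.9 ] eye rim [689.55 -30.27 288.06] [712.17   3.08 302.  ]
```

```bash
cat >> fit.py <<'E'
P0=np.array([612.,-34.,198.5,np.radians(9.5)])
def push(q,off,z,r=115):  # tool pose beside the bar at angle q
    n=np.array([np.cos(q),-np.sin(q),0]);u=np.array([np.sin(q),np.cos(q),0])
    R=head(P0); pos=P0[:3]+R@(np.array([0,-76,z])+r*u+off*n)
    T=R@np.column_stack([u,n,[0,0,-1]]); return pos,T
def delta(pos,T,s=None,p0=None,T0=None):
    if s is not None: p0=np.array(s['eef_pos']);T0=Ro.from_euler('xyz',s['tool_rot']).as_matrix()
    return (pos-p0)/60, np.degrees(Ro.from_matrix(T@T0.T).as_rotvec())/5
E
python3 - <<'E'
from fit import *
np.set_printoptions(precision=2,suppress=True)
s=sensors.read_state(); q=np.radians(60)
p,T=push(q,40,125); print('to above',p,*delta(p,T,s))
p2,T2=push(q,40,34); print('descend',*delta(p2,T2,p0=p,T0=T))
E
```

```text
to above [646.68 -82.08 369.49] [ 0.92  0.12 -1.81] [  4.73  -5.61 -11.88]
descend [ 0.86  0.14 -1.24] [0. 0. 0.]
```

Call:
send_rows(series=[[0,[0.08,0.01,-0.1],[0.39,-0.47,-0.99]],[0,[0.08,0.01,-0.1],[0.39,-0.47,-0.99]],[0,[0.08,0.01,-0.1],[0.39,-0.47,-0.99]],[0,[0.08,0.01,-0.1],[0.39,-0.47,-0.99]],[0,[0.08,0.01,-0.1],[0.39,-0.47,-0.99]],[0,[0.08,0.01,-0.1],[0.39,-0.47,-0.99]],[0,[0.08,0.01,-0.1],[0.39,-0.47,-0.99]],[0,[0.08,0.01,-0.1],[0.39,-0.47,-0.99]]])

```text
clock: 4.0
eef_pos: [629.8, -85.1, 430.0]
tool_rot: [2.857, -0.312, 1.101]
force: [-0.1, 0.6, -0.5]
width: -0.2
gripper_force: 0.0
```

Call:
send_rows(series=[[0,[0.08,0.01,-0.25],[0.39,-0.47,-0.99]],[0,[0.08,0.01,-0.25],[0.39,-0.47,-0.99]],[0,[0.06,0.01,-0.25],[0.39,-0.47,-0.99]],[0,[0.06,0.01,-0.26],[0.39,-0.47,-0.99]],[0,[0,0,0],[0,0,0]]])

```text
clock: 4.62
eef_pos: [645.0, -81.5, 367.8]
tool_rot: [2.805, -0.515, 0.779]
force: [-0.1, 0.3, -0.1]
width: -0.3
gripper_force: 0.0
```

Run:
```python
from fit import *
np.set_printoptions(precision=2,suppress=True)
s=sensors.read_state(); q=np.radians(60)
p,T=push(q,40,125); print('err above',*delta(p,T,s),s['qpos'])
p2,T2=push(q,40,34); print('descend',*delta(p2,T2,s))
a=shot('side','s1');w=shot('wrist','w3')
cv2.imwrite('pics/c2.png',np.hstack([cv2.resize(a['img'][90:270,170:350,::-1],(400,400),interpolation=cv2.INTER_CUBIC),cv2.resize(w['img'][:,70:490,::-1],(400,400))]))
```

```text
err above [ 0.03 -0.01  0.03] [ 0.04 -0.04  0.01] [-0.26  0.3   0.59  1.92 -0.84  0.55  0.03]
descend [ 0.89  0.13 -1.21] [ 0.04 -0.04  0.01]
```

View pics/c2.png

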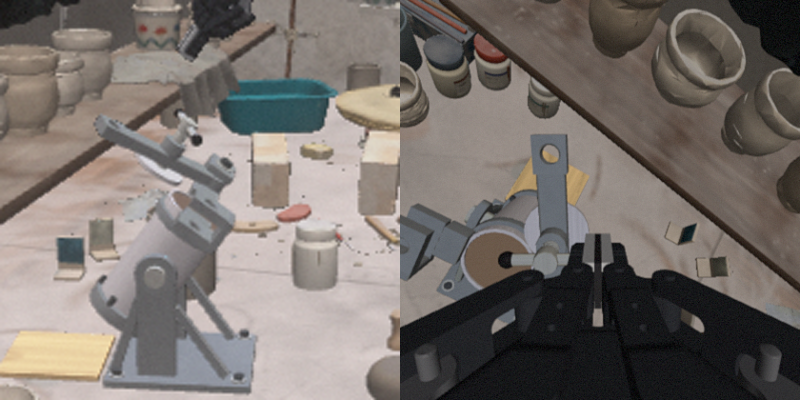

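Run:
```python
from fit import *
np.set_printoptions(precision=1,suppress=True)
w=load('w3'); R=head(P0)
for qd in(58,60,62):
    q=np.radians(qd); print(qd,proj(w,P0[:3]+R@[156*np.sin(q),-76+156*np.cos(q),28]))
p,T=push(np.radians(60),40,34); print('tip',proj(w,p-17*R[:,2]*1), 'above tip',proj(w,push(np.radians(60),40,125)[0]-17*R[:,2]))
W=cloud(w); h=(W-P0[:3])@R
q=np.radians(60)
for r in(95,110,125,145): 
    print(r,[h[tuple(np.round(proj(w,P0[:3]+R@(np.array([0,-76,28])+r*np.array([np.sin(q),np.cos(q),0])+o*np.array([np.cos(q),-np.sin(q),0])))[::-1]).astype(int))] for o in(-9,0,9,20)])
```

```text
58 [223.4 163.1]
60 [230. 163.]
62 [236.5 163.1]
tip [277.9 207.6] above tip [278.5 244.9]
95 [array([ 79.3, -20.8,  30.3]), array([ 82.2, -28.9,  28.6]), array([ 87. , -36.5,  29.5]), array([ 85. , -47.8,   8.4])]
110 [array([ 91.9, -13.3,  30.6]), array([ 96.3, -20.8,  30.9]), array([100. , -28.3,  28.9]), array([  23.4,  -59.8, -258.5])]
125 [array([104.8,  -5.7,  30.5]), array([108.6, -13. ,  28.9]), array([113.3, -21.1,  28.8]), array([  50.2,  -44.2, -267.4])]
145 [array([121.9,   4. ,  30.6]), array([126.3,  -3.9,  29.6]), array([130.6, -11.1,  30.5]), array([  82.3,  -21.5, -299.5])]
```

Call:
send_rows(series=[[0,[0.22,0.03,-0.3],[0,0,0]],[0,[0.22,0.03,-0.3],[0,0,0]],[0,[0.22,0.03,-0.3],[0,0,0]],[0,[0.22,0.03,-0.3],[0,0,0]],[0,[0,0,0],[0,0,0]]])

```text
clock: 5.35
eef_pos: [700.2, -75.2, 297.1]
tool_rot: [2.802, -0.516, 0.78]
force: [-0.3, -0.2, 0.0]
width: 0.1
gripper_force: 0.0
```

Run:
```python
from fit import *
np.set_printoptions(precision=2,suppress=True)
s=sensors.read_state(); print(s['clock'],s['force'])
p,T=push(np.radians(60),28,35); print(*delta(p,T,s))
for qd in range(55,-10,-5):
    p2,T2=push(np.radians(qd),28,35); print(qd,*delta(p2,T2,p0=p,T0=T)); p,T=p2,T2
```

```text
5.35 [-0.33 -0.15  0.03]
[-0.15  0.19 -0.08] [ 0.05 -0.01  0.01]
55 [-0.07  0.15 -0.03] [-0.57 -0.09  0.82]
50 [-0.08  0.15 -0.04] [-0.57 -0.09  0.82]
45 [-0.09  0.14 -0.05] [-0.57 -0.09  0.82]
40 [-0.1   0.13 -0.05] [-0.57 -0.09  0.82]
35 [-0.11  0.12 -0.06] [-0.57 -0.09  0.82]
30 [-0.12  0.11 -0.07] [-0.57 -0.09  0.82]
25 [-0.12  0.09 -0.07] [-0.57 -0.09  0.82]
20 [-0.13  0.08 -0.08] [-0.57 -0.09  0.82]
15 [-0.13  0.07 -0.08] [-0.57 -0.09  0.82]
10 [-0.14  0.05 -0.09] [-0.57 -0.09  0.82]
5 [-0.14  0.04 -0.09] [-0.57 -0.09  0.82]
0 [-0.14  0.02 -0.09] [-0.57 -0.09  0.82]
-5 [-0.14  0.01 -0.1 ] [-0.57 -0.09  0.82]
```

Call:
send_rows(series=[[0,[-0.15,0.19,-0.08],[0,0,0]],[0,[-0.07,0.15,-0.03],[-0.57,-0.09,0.82]],[0,[-0.08,0.15,-0.04],[-0.57,-0.09,0.82]],[0,[-0.09,0.14,-0.05],[-0.57,-0.09,0.82]],[0,[-0.1,0.13,-0.05],[-0.57,-0.09,0.82]],[0,[-0.11,0.12,-0.06],[-0.57,-0.09,0.82]]])

```text
clock: 6.1
eef_pos: [664.0, -22.9, 281.0]
tool_rot: [2.614, -0.329, 1.218]
force: [-0.9, -0.6, 0.4]
width: 0.3
gripper_force: 0.0
```

Run:
```python
from fit import *
np.set_printoptions(precision=2,suppress=True)
s=sensors.read_state(); print(s['clock'],s['force'])
p,T=push(np.radians(35),28,35); print(*delta(p,T,s))
```

```text
6.1 [-0.91 -0.57  0.42]
[-0.01 -0.   -0.05] [ 0.09  0.04 -0.  ]
```

Call:
send_rows(series=[[0,[-0.12,0.11,-0.09],[-0.57,-0.09,0.82]],[0,[-0.12,0.09,-0.08],[-0.57,-0.09,0.82]],[0,[-0.13,0.08,-0.08],[-0.57,-0.09,0.82]],[0,[-0.13,0.07,-0.08],[-0.57,-0.09,0.82]]])

```text
clock: 6.6
eef_pos: [638.2, -3.5, 273.0]
tool_rot: [2.564, -0.138, 1.52]
force: [-0.0, -1.4, 0.3]
width: 0.1
gripper_force: 0.0
```

Run:
```python
from fit import *
np.set_printoptions(precision=2,suppress=True)
s=sensors.read_state(); print(s['clock'],s['force'])
p,T=push(np.radians(15),28,35); print(*delta(p,T,s))
w=shot('wrist','w4');a=shot('side','s2')
cv2.imwrite('pics/c3.png',np.hstack([cv2.resize(a['img'][90:270,170:350,::-1],(400,400),interpolation=cv2.INTER_CUBIC),cv2.resize(w['img'][:,70:490,::-1],(400,400))]))
```

```text
6.6 [-0.05 -1.42  0.31]
[-0.08  0.02 -0.22] [ 0.12 -0.2  -0.02]
```

View pics/c3.png

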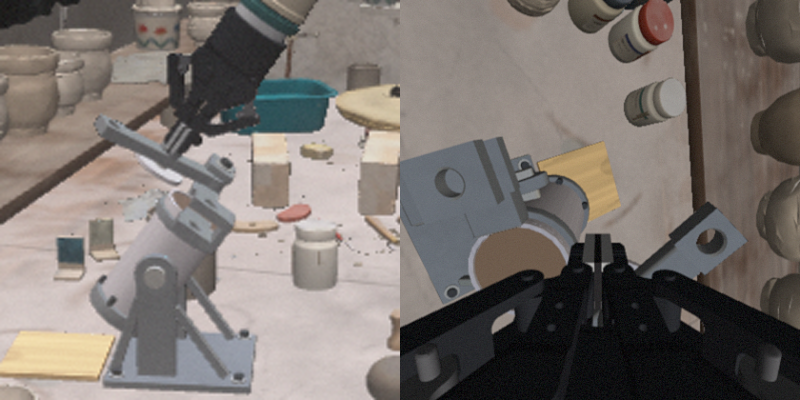

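The side view shows the yoke unmoved, and the wrist view shows the fingers past the bar, so they went over it. I'll measure the true tip height.

Run:
```python
from fit import *
np.set_printoptions(precision=1,suppress=True)
R=head(P0); s=sensors.read_state()
Tt=Ro.from_euler('xyz',s['tool_rot']).as_matrix(); tip=np.array(s['eef_pos'])+17*Tt[:,2]
print('tip head',R.T@(tip-P0[:3]),'tool z in head',R.T@Tt[:,2])
for n in('s1','s2'):
    d=load(n); hs=(cloud(d)-P0[:3])@R
    for y in range(130,172,4): 
        print(n,y,[list(np.round(hs[y,x]).astype(int)) for x in range(222,266,6)]) if n=='s2' else None
q=np.radians(60)
print(proj(load('s2'),tip), load('s2')['img'][140:165:4,236:262:3].mean(2).astype(int))
```

```text
tip head [67.3 26.3 26.3] tool z in head [-0. -0. -1.]
s2 130 [[np.int64(176), np.int64(-670), np.int64(-122)], [np.int64(157), np.int64(-680), np.int64(-111)], [np.int64(138), np.int64(-677), np.int64(-96)], [np.int64(119), np.int64(-684), np.int64(-83)], [np.int64(106), np.int64(28), np.int64(107)], [np.int64(94), np.int64(10), np.int64(112)], [np.int64(83), np.int64(45), np.int64(129)], [np.int64(71), np.int64(41), np.int64(137)]]
s2 134 [[np.int64(165), np.int64(-606), np.int64(-117)], [np.int64(147), np.int64(-611), np.int64(-105)], [np.int64(129), np.int64(-609), np.int64(-90)], [np.int64(110), np.int64(-613), np.int64(-77)], [np.int64(101), np.int64(32), np.int64(100)], [np.int64(89), np.int64(18), np.int64(106)], [np.int64(78), np.int64(45), np.int64(121)], [np.int64(66), np.int64(44), np.int64(130)]]
s2 138 [[np.int64(155), np.int64(-532), np.int64(-108)], [np.int64(138), np.int64(-540), np.int64(-97)], [np.int64(120), np.int64(-537), np.int64(-83)], [np.int64(102), np.int64(-565), np.int64(-77)], [np.int64(71), np.int64(-1222), np.int64(-235)], [np.int64(83), np.int64(33), 
[... 2831 characters left out ...]
4(-806), np.int64(-305)], [np.int64(63), np.int64(-794), np.int64(-285)], [np.int64(42), np.int64(-791), np.int64(-269)], [np.int64(21), np.int64(-799), np.int64(-255)], [np.int64(46), np.int64(-10), np.int64(11)], [np.int64(-22), np.int64(-820), np.int64(-231)], [np.int64(18), np.int64(-48), np.int64(19)], [np.int64(5), np.int64(-52), np.int64(27)]]
[240.6 164.5] [[ 70  63  66 103  68  47  50  48  53]
 [ 83 159 103  99 102  55  43  51  49]
 [161 164 163 150  55 108 127  53  51]
 [153 140 146  50 113 126  51  46  43]
 [ 95 143 142 131 128  53  54 196 202]
 [111  89  91 100  85 115 195 204 203]
 [192 215 117  90  95  91 117 152 154]]<stdin>:9: RuntimeWarning: invalid value encountered in cast
```

```bash
cat >> fit.py <<'E'
def tipmeas(n,fn):
    s=sensors.read_state(); d=shot(n,fn); Tt=Ro.from_euler('xyz',s['tool_rot']).as_matrix()
    L=(cloud(d)-np.array(s['eef_pos']))@Tt; M=(abs(L[...,0])<14)&(abs(L[...,1])<17)&(L[...,2]>-60)&(L[...,2]<40)
    z=np.sort(L[M][:,2]); return s,len(z),z[-12:],L,M
E
python3 - <<'E'
from fit import *
np.set_printoptions(precision=1,suppress=True)
for n in('side','wrist','top'):
    s,k,z,L,M=tipmeas(n,n+'_q'); print(n,k,z,s['eef_pos'],s['width'])
    if n!='top': 
        v,u=np.nonzero(M); i=np.argsort(L[M][:,2])[-12:]; print(np.c_[u[i],v[i],L[M][i]])
E
```

```text
side 223 [-11.3 -11.  -10.4  -9.8  -9.6  -8.9  -8.6  -7.7  -7.4  -6.8  -6.6  -5.5] [637.8  -2.9 272.7] -0.3340544379726628
[[247.  157.    7.4  -4.1 -11.3]
 [244.  155.    9.3   4.7 -11. ]
 [246.  157.    9.7  -2.5 -10.4]
 [247.  158.    9.2  -5.9  -9.8]
 [245.  157.   12.4  -1.   -9.6]
 [244.  156.    8.9   3.3  -8.9]
 [247.  159.   11.7  -7.9  -8.6]
 [248.  159.    3.4  -8.2  -7.7]
 [244.  157.   10.6   1.5  -7.4]
 [245.  158.   10.1  -2.   -6.8]
 [246.  159.   10.8  -5.7  -6.6]
 [249.  159.   -9.   -7.6  -5.5]]
wrist 3970 [-9.7 -9.7 -9.7 -9.7 -9.7 -9.7 -9.6 -9.5 -9.5 -9.2 -9.1 -9.1] [638.1  -3.2 272.6] 0.08311168681185847
[[267.  246.   10.9  -5.7  -9.7]
 [290.  246.   10.9   5.9  -9.7]
 [284.  246.   10.9   2.8  -9.7]
 [270.  246.   10.9  -4.2  -9.7]
 [286.  247.   10.4   3.9  -9.7]
 [274.  247.   10.4  -2.2  -9.7]
 [265.  246.   10.9  -6.8  -9.6]
 [272.  246.   10.9  -3.2  -9.5]
 [274.  246.   10.8  -2.2  -9.5]
 [283.  246.   10.7   2.3  -9.2]
 [287.  246.   10.7   4.4  -9.1]
 [289.  246.   10.7   5.4  -9.1]]
top 15 [-47.4 -46.2 -31.5 -28.7 -26.3 -25.6 -18.4 -16.1 -14.3 -11.9 -11.8  -8.7] [638.3  -3.4 272.4] -0.3232446360538933
```

The real fingertips sit about 7 mm behind the reported TCP, 24 mm short of the stated 17 mm ahead. Both the side and wrist depths agree. I'll allow for that, go back and redo the push.

Run:
```python
from fit import *
np.set_printoptions(precision=2,suppress=True)
s=sensors.read_state()
p,T=push(np.radians(60),42,46); d=delta(p,T,s); print(d[0]/10,d[1]/10)
p2,T2=push(np.radians(60),42,10); print(*delta(p2,T2,p0=p,T0=T))
```

```text
[ 0.09 -0.12  0.06] [ 0.51  0.06 -0.74]
[ 0.34  0.06 -0.49] [0. 0. 0.]
```

Call:
send_rows(series=[[0,[-0.1,-0.02,0.15],[0,0,0]],[0,[0.12,-0.12,0.05],[0.57,0.07,-0.82]],[0,[0.12,-0.12,0.05],[0.57,0.07,-0.82]],[0,[0.12,-0.12,0.05],[0.57,0.07,-0.82]],[0,[0.12,-0.14,0.05],[0.57,0.07,-0.82]],[0,[0.12,-0.14,0.05],[0.57,0.07,-0.82]],[0,[0.12,-0.14,0.05],[0.57,0.07,-0.82]],[0,[0.12,-0.14,0.05],[0.57,0.07,-0.82]]])

```text
clock: 7.85
eef_pos: [682.5, -60.4, 301.5]
tool_rot: [2.726, -0.454, 0.96]
force: [0.9, -0.0, 0.4]
width: -0.2
gripper_force: 0.0
```

Call:
send_rows(series=[[0,[0.12,-0.14,0.05],[0.57,0.07,-0.82]],[0,[0.1,-0.14,0.05],[0.57,0.07,-0.82]],[0,[0,0,0],[0,0,0]]])

```text
clock: 8.22
eef_pos: [695.6, -77.8, 307.5]
tool_rot: [2.806, -0.521, 0.781]
force: [-0.1, 0.3, -0.2]
width: 0.2
gripper_force: 0.0
```

Run:
```python
from fit import *
np.set_printoptions(precision=2,suppress=True)
s=sensors.read_state(); print(s['clock'],s['force'])
p,T=push(np.radians(60),42,46); print(*delta(p,T,s))
p,T=push(np.radians(60),42,10); print(*delta(p,T,s))
w=shot('wrist','w5'); R=head(P0); 
for q in np.radians([50,55,60,65]): print(q,proj(w,P0[:3]+R@[156*np.sin(q),-76+156*np.cos(q),28]))
```

```text
8.225 [-0.08  0.26 -0.23]
[-0.05  0.03 -0.04] [-0.02 -0.01 -0.03]
[ 0.29  0.08 -0.53] [-0.02 -0.01 -0.03]
0.8726646259971648 [152.03 185.28]
0.9599310885968813 [175.18 182.25]
1.0471975511965976 [198.8  181.26]
1.1344640137963142 [222.57 182.32]
```

Call:
send_rows(series=[[0,[0.15,0.04,-0.27],[0,0,0]],[0,[0.14,0.04,-0.26],[0,0,0]],[0,[0,0,0],[0,0,0]]])

```text
clock: 8.65
eef_pos: [711.9, -70.6, 273.8]
tool_rot: [2.811, -0.52, 0.782]
force: [0.4, 0.1, -0.2]
width: 0.1
gripper_force: 0.0
```

Run:
```python
from fit import *
np.set_printoptions(precision=2,suppress=True)
s=sensors.read_state(); print(s['clock'],s['force'])
p,T=push(np.radians(60),42,10); print(*delta(p,T,s))
p,T=push(np.radians(60),28,10); print(*delta(p,T,s))
```

```text
8.65 [ 0.41  0.15 -0.24]
[ 0.02 -0.04  0.03] [-0.04 -0.04 -0.06]
[-0.11  0.15 -0.03] [-0.04 -0.04 -0.06]
```

Call:
send_rows(series=[[0,[-0.11,0.15,-0.05],[0,0,0]],[0,[-0.07,0.15,-0.03],[-0.57,-0.09,0.82]],[0,[-0.08,0.15,-0.04],[-0.57,-0.09,0.82]],[0,[-0.09,0.14,-0.05],[-0.57,-0.09,0.82]]])

```text
clock: 9.15
eef_pos: [691.2, -36.4, 266.1]
tool_rot: [2.682, -0.415, 1.055]
force: [0.1, -1.7, 0.5]
width: -0.2
gripper_force: 0.7
```

Run:
```python
from fit import *
np.set_printoptions(precision=2,suppress=True)
s=sensors.read_state(); print(s['clock'],s['force'],head(P0).T@np.array(s['force']))
p,T=push(np.radians(45),28,10); print(*delta(p,T,s))
p,T=push(np.radians(40),28,10); print(*delta(p,T,s))
w=shot('wrist','w6'); W=(cloud(w)-P0[:3])@head(P0)
M=(W[...,2]>22)&(W[...,2]<34)&(W[...,0]>60)&(W[...,0]<170)&(W[...,1]>-40)&(W[...,1]<90); M[245:]=0
r=W[M][:,:2]-[0,-76]; print(M.sum(),np.degrees(np.median(np.arctan2(r[:,0],r[:,1]))))
```

```text
9.15 [ 0.11 -1.67  0.48] [ 0.14 -1.66  0.49]
[-0.01  0.01 -0.02] [ 0.03 -0.02 -0.06]
[-0.11  0.14 -0.08] [-0.54 -0.11  0.76]
5390 46.228650073849415
```

The yoke is at 46° and moving. I'll continue.

Call:
send_rows(series=[[0,[-0.11,0.14,-0.07],[-0.57,-0.09,0.82]],[0,[-0.11,0.12,-0.06],[-0.57,-0.09,0.82]],[0,[-0.12,0.11,-0.07],[-0.57,-0.09,0.82]],[0,[-0.12,0.09,-0.07],[-0.57,-0.09,0.82]],[0,[-0.13,0.08,-0.08],[-0.57,-0.09,0.82]],[0,[0,0,0],[0,0,0]]])

```text
clock: 9.95
eef_pos: [660.5, -4.7, 256.2]
tool_rot: [2.588, -0.191, 1.446]
force: [0.9, 1.0, -0.1]
width: -0.2
gripper_force: 0.0
```

Run:
```python
from fit import *
np.set_printoptions(precision=2,suppress=True)
s=sensors.read_state(); print(s['clock'],s['force'],head(P0).T@np.array(s['force']))
p,T=push(np.radians(20),28,10); print(*delta(p,T,s))
w=shot('wrist','w7'); W=(cloud(w)-P0[:3])@head(P0)
M=(W[...,2]>22)&(W[...,2]<30)&(W[...,0]>25)&(W[...,0]<170)&(W[...,1]>-40)&(W[...,1]<90); M[245:]=0
r=W[M][:,:2]-[0,-76]; print(M.sum(),np.degrees(np.median(np.arctan2(r[:,0],r[:,1]))))
```

```text
9.95 [ 0.87  0.97 -0.11] [ 0.77  0.81 -0.67]
[-0.08  0.01 -0.2 ] [ 0.04 -0.32 -0.05]
2088 26.10716504377268
```

Run:
```python
from fit import *
np.set_printoptions(precision=3,suppress=True)
s=sensors.read_state(); print(s['qpos'])
Tt=Ro.from_euler('xyz',s['tool_rot']).as_matrix();R=head(P0); print('tip head',R.T@(np.array(s['eef_pos'])-7*Tt[:,2]-P0[:3]), R.T@Tt)
```

```text
[-0.142  0.425  0.227  2.04  -1.099  0.234  0.884]
tip head [76.461 20.635 23.847] [[ 0.34   0.94  -0.028]
 [ 0.94  -0.34   0.003]
 [-0.007 -0.028 -1.   ]]
```

Joints 5 and 6 are at their limits at this tilt. I'll finish the push with the tool 15° closer to vertical and constant yaw.

```bash
cat >> fit.py <<'E'
def push2(q,off,z,tilt=15,yaw=20,r=113):
    p,_=push(np.radians(q),off,z,r); _,T=push(np.radians(yaw),off,z)
    return p,Ro.from_rotvec(head(P0)[:,1]*np.radians(tilt)).as_matrix()@T
E
python3 - <<'E'
from fit import *
np.set_printoptions(precision=2,suppress=True)
s=sensors.read_state()
p,T=push2(24,34,10); print(*delta(p,T,s))
for q in (24,20,16,12,8,4,0,-4):
    p2,T2=push2(q,27,10); print(q,*delta(p2,T2,p0=p,T0=T)); p,T=p2,T2
E
```

```text
[ 0.09 -0.11 -0.09] [-0.47  2.64 -0.04]
24 [-0.09  0.03 -0.06] [0. 0. 0.]
20 [-0.1   0.06 -0.06] [0. 0. 0.]
16 [-0.1   0.05 -0.07] [0. 0. 0.]
12 [-0.11  0.05 -0.07] [0. 0. 0.]
8 [-0.11  0.04 -0.07] [0. 0. 0.]
4 [-0.11  0.03 -0.07] [0. 0. 0.]
0 [-0.11  0.02 -0.07] [0. 0. 0.]
-4 [-0.11  0.01 -0.08] [0. 0. 0.]
```

Call:
send_rows(series=[[0,[0.05,-0.05,0],[-0.16,0.88,0]],[0,[0.04,-0.06,0],[-0.16,0.88,0]],[0,[0,0,-0.09],[-0.16,0.88,0]],[0,[0,0,0],[0,0,0]]])

```text
clock: 10.5
eef_pos: [667.4, -11.2, 249.9]
tool_rot: [2.812, -0.115, 1.412]
force: [-0.1, 0.4, -0.0]
width: 0.1
gripper_force: 0.0
```

Run:
```python
from fit import *
np.set_printoptions(precision=2,suppress=True)
s=sensors.read_state()
p,T=push2(24,34,10); print(*delta(p,T,s)); print(s['qpos'],s['force'])
p,T=push2(24,27,10); print(*delta(p,T,s))
```

```text
[-0.02 -0.    0.02] [ 0.03 -0.   -0.06]
[-0.41  0.55  0.64  1.81 -0.72  0.64  0.46] [-0.13  0.39 -0.  ]
[-0.11  0.03 -0.05] [ 0.03 -0.   -0.06]
```

Call:
send_rows(series=[[0,[-0.11,0.03,-0.05],[0,0,0]],[0,[-0.1,0.06,-0.06],[0,0,0]],[0,[-0.1,0.05,-0.07],[0,0,0]],[0,[-0.11,0.05,-0.07],[0,0,0]],[0,[-0.11,0.04,-0.07],[0,0,0]],[0,[-0.11,0.03,-0.07],[0,0,0]],[0,[0,0,0],[0,0,0]]])

```text
clock: 11.38
eef_pos: [626.8, 4.1, 226.0]
tool_rot: [2.815, -0.116, 1.412]
force: [0.2, 0.1, -0.4]
width: 0.0
gripper_force: 0.0
```

```bash
cat >> fit.py <<'E'
def rep(q,off,**k):
    s=sensors.read_state(); p,T=push2(q,off,10,**k); d=delta(p,T,s)
    print(s['clock'],'err',d[0],d[1],'F head',head(P0).T@np.array(s['force']),'q',s['qpos'])
E
python3 - <<'E'
from fit import *
np.set_printoptions(precision=2,suppress=True)
rep(4,27)
w=shot('wrist','w8');W=(cloud(w)-P0[:3])@head(P0)
M=(W[...,2]>20)&(W[...,2]<30)&(W[...,0]>-10)&(W[...,0]<70)&(W[...,1]>40)&(W[...,1]<100); M[245:]=0
r=W[M][:,:2]-[0,-76]; print(M.sum(),np.degrees(np.median(np.arctan2(r[:,0],r[:,1]))))
a=shot('side','s3')
cv2.imwrite('pics/c4.png',np.hstack([cv2.resize(a['img'][90:270,170:350,::-1],(400,400),interpolation=cv2.INTER_CUBIC),cv2.resize(w['img'][:,70:490,::-1],(400,400))]))
E
```

```text
11.375 err [ 0.03 -0.    0.01] [ 0.01 -0.03 -0.06] F head [-0.08  0.09 -0.49] q [-0.43  0.52  0.6   1.94 -0.76  0.53  0.5 ]
1264 9.753024490248256
```

View pics/c4.png

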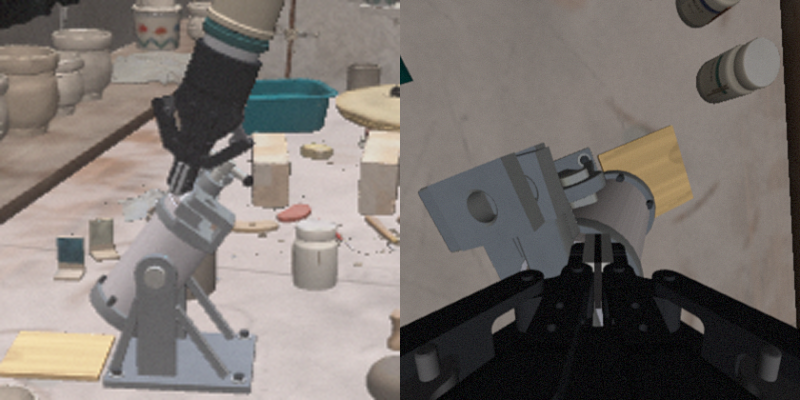

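The yoke end is entering the fork; the wrist view shows the fork hole at (483,205) and the eye corner at (555,175). A few more small pushes until the force rises.

Call:
send_rows(series=[[0,[-0.08,0.02,-0.06],[0,0,0]],[0,[-0.08,0.01,-0.06],[0,0,0]],[0,[0,0,0],[0,0,0]]])

```text
clock: 11.85
eef_pos: [618.1, 5.3, 219.5]
tool_rot: [2.812, -0.115, 1.411]
force: [1.9, -0.6, 1.1]
width: -0.2
gripper_force: 0.3
```

Call:
send_rows(series=[[0,[-0.06,0.01,-0.04],[0,0,0]],[0,[0,0,0],[0,0,0]]])

```text
clock: 12.1
eef_pos: [617.6, 5.2, 219.1]
tool_rot: [2.806, -0.115, 1.411]
force: [5.3, -1.3, 4.0]
width: -0.3
gripper_force: 3.2
```

Call:
send_rows(series=[[0,[-0.06,0.01,-0.04],[0,0,0]],[0,[0,0,0],[0,0,0]]])

```text
clock: 12.35
eef_pos: [617.4, 5.1, 219.0]
tool_rot: [2.798, -0.115, 1.411]
force: [9.8, -1.2, 8.1]
width: -0.2
gripper_force: 6.0
```

Run:
```python
from fit import *
np.set_printoptions(precision=2,suppress=True)
rep(0,22)
s=sensors.read_state(); print(head(P0).T@(np.array(s['eef_pos'])-P0[:3]))
```

```text
12.35 err [ 0.01 -0.01  0.  ] [ 0.05  0.15 -0.03] F head [12.44 -2.81  1.19] q [-0.42  0.51  0.57  1.99 -0.8   0.47  0.54]
[21.45 37.71 10.05]
```

The hard stop is reached with 12 N at zero angle, so the yoke is shut. I'll retreat and go look at the fork and then the pin.

Call:
send_rows(series=[[0,[0.2,0.03,0.14],[0,0,0]],[0,[-0.1,0,0.6],[0,0,0]],[0,[-0.2,0,0.7],[0,0.9,0]],[0,[-0.3,-0.2,0.9],[0,1,0]],[0,[-0.2,-0.5,0.9],[0,1,0]],[0,[-0.1,-0.6,0.9],[0,1,0]],[0,[0,-0.4,0.4],[0,0,0]],[0,[0,0,0],[0,0,0]]])

```text
clock: 13.35
eef_pos: [569.1, -94.5, 485.5]
tool_rot: [-3.136, -0.055, 1.378]
force: [-0.4, 0.2, -0.3]
width: 0.0
gripper_force: 0.0
```

Run:
```python
from fit import *
np.set_printoptions(precision=2,suppress=True)
s=sensors.read_state(); print(s['clock'],s['eef_pos'],s['tool_rot'],s['qpos'])
w=shot('wrist','w9')
f=proj(w,P0[:3]+head(P0)@[0,80,42]); print(f)
x,y=np.clip(f.astype(int),60,[499,359]); cv2.imwrite('pics/c5.png',np.hstack([cv2.resize(w['img'][y-60:y+60,x-60:x+60,::-1],(400,400),interpolation=cv2.INTER_CUBIC),cv2.resize(w['img'][:,70:490,::-1],(400,400))])); print(x,y)
```

```text
13.35 [569.06 -94.46 485.47] [-3.14 -0.05  1.38] [-0.35  0.45  0.87  1.28 -0.39  1.58  0.28]
[263.45  91.  ]
263 90
```

View pics/c5.png

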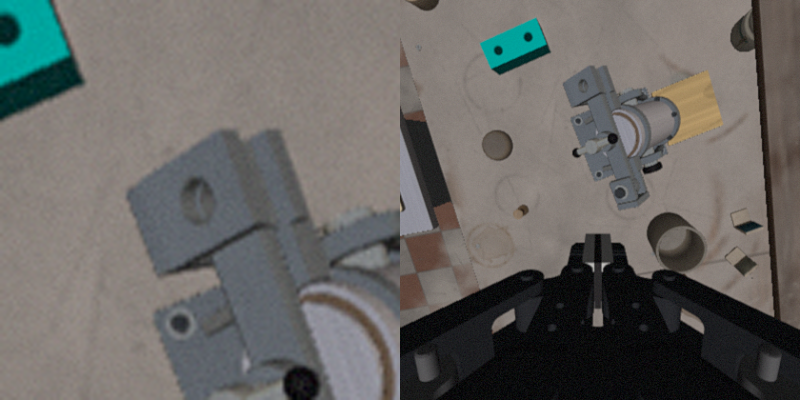

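The picture shows the yoke shut inside the fork, with the hole visible at crop (198,198), i.e. wrist pixel (262,89). Now to the block.

```bash
cat >> fit.py <<'E'
def down(yaw): return Ro.from_euler('xyz',[np.pi,0,yaw]).as_matrix()
E
python3 - <<'E'
from fit import *
np.set_printoptions(precision=3,suppress=True)
s=sensors.read_state(); d=delta(np.array([510,312,330.]),down(2.95),s); print(*d,d[0]/18,d[1]/18)
E
```

```text
[-0.982  6.735 -2.564] [-0.538 -0.493 17.972] [-0.055  0.374 -0.142] [-0.03  -0.027  0.998]
```

Call:
send_rows(series=[[40,[-0.05,0.38,0],[-0.03,-0.03,1]],[40,[-0.05,0.38,0],[-0.03,-0.03,1]],[40,[-0.05,0.38,0],[-0.03,-0.03,1]],[40,[-0.05,0.38,0],[-0.03,-0.03,1]],[40,[-0.05,0.38,0],[-0.03,-0.03,1]],[40,[-0.05,0.38,0],[-0.03,-0.03,1]],[40,[-0.05,0.38,-0.1],[-0.03,-0.03,1]],[40,[-0.05,0.38,-0.1],[-0.03,-0.03,1]]])

```text
clock: 14.4
eef_pos: [545.1, 91.9, 472.0]
tool_rot: [3.132, -0.032, 2.087]
force: [0.5, -0.6, 0.8]
width: 40.3
gripper_force: 0.0
```

Call:
send_rows(series=[[40,[-0.05,0.38,-0.25],[-0.03,-0.03,1]],[40,[-0.05,0.38,-0.25],[-0.03,-0.03,1]],[40,[-0.05,0.38,-0.25],[-0.03,-0.03,1]],[40,[-0.05,0.38,-0.25],[-0.03,-0.03,1]],[40,[-0.05,0.38,-0.25],[-0.03,-0.03,1]],[40,[-0.05,0.38,-0.25],[-0.03,-0.03,1]],[40,[-0.05,0.38,-0.25],[-0.03,-0.03,1]],[40,[-0.05,0.38,-0.25],[-0.03,-0.03,1]]])

```text
clock: 15.4
eef_pos: [520.7, 274.2, 351.5]
tool_rot: [3.135, -0.003, 2.785]
force: [0.5, -0.0, -0.6]
width: 40.3
gripper_force: 0.0
```

Call:
send_rows(series=[[40,[-0.05,0.38,-0.2],[-0.03,-0.03,1]],[40,[-0.05,0.38,-0.2],[-0.03,-0.03,1]],[40,[0,0,0],[0,0,0]],[40,[0,0,0],[0,0,0]]])

```text
clock: 15.9
eef_pos: [515.8, 317.3, 328.8]
tool_rot: [3.139, 0.004, 2.953]
force: [-0.1, -0.3, -0.2]
width: 39.8
gripper_force: 0.0
```

Run:
```python
from fit import *
np.set_printoptions(precision=2,suppress=True)
s=sensors.read_state(); print(s['clock'],s['eef_pos'],s['tool_rot'],s['qpos'],s['width'])
w=shot('wrist','w10'); a=shot('side','s4'); W=cloud(w); Ws=cloud(a); c=np.array([499,311])
Tt=Ro.from_euler('xyz',s['tool_rot']).as_matrix()
def grp(W,lo,hi,nm):
    M=(W[...,2]>lo)&(W[...,2]<hi)&(np.hypot(W[...,0]-c[0],W[...,1]-c[1])<60)
    n,l,st,cc=cv2.connectedComponentsWithStats(M.astype(np.uint8))
    for i in range(1,n):
        Q=W[l==i]
        if len(Q)>25: print(nm,cc[i],len(Q),np.median(Q,0),'mid',(Q.max(0)+Q.min(0))/2,np.ptp(Q,0))
grp(W,101,118,'long'); grp(W,82,96,'short/side'); grp(Ws,80,118,'side')
M=(W[...,2]>44)&(W[...,2]<54)&(np.hypot(W[...,0]-c[0],W[...,1]-c[1])<80); print('blk',cv2.minAreaRect(W[M][:,:2].astype(np.float32)),np.median(W[M][:,2]))
L=(W-np.array(s['eef_pos']))@Tt; M=(abs(L[...,0])<14)&(abs(L[...,1])<60)&(L[...,2]>-60)&(L[...,2]<40); Q=L[M]; print('tips',np.sort(Q[:,2])[-40::8], Q[Q[:,2]>Q[:,2].max()-5][:,1].min(),Q[Q[:,2]>Q[:,2].max()-5][:,1].max())
f=210/np.tan(np.radians(w['vfov']/2)); print('ray check', [ (o:=ray(w,uv)) and o[0]+o[1]*(109-o[0][2])/o[1][2] for uv in [proj(w,np.array([467,312,109.]))]], proj(w,np.array([467,312,109.])))
```

```text
15.9 [515.76 317.33 328.79] [3.14 0.   2.95] [-0.85  0.49  0.41  1.52 -0.21  1.17  0.98] 39.775512491161045
long [269.83 149.9 ] 301 [469.11 318.05 108.17] mid [469.18 317.91 106.31] [23.16 23.93 10.42]
short/side [275.49 196.57] 238 [532.51 313.01  88.35] mid [532.91 312.89  86.29] [22.9  23.13  8.52]
side [278.51 293.79] 199 [467.06 326.05  98.36] mid [468.23 320.64  95.37] [23.36 25.96 30.38]
side [248.58 292.83] 92 [529.81 318.89  87.25] mid [531.23 315.52  84.99] [22.71 20.88  9.88]
blk ((503.5115661621094, 339.40814208984375), (98.104248046875, 120.1149673461914), 85.53128051757812) 49.59973476001801
tips [-8.73 -8.38 -7.77 -7.3  -6.6 ] -19.768187260930443 20.596100532377456
ray check [array([467., 312., 109.])] [264.64 149.19]
```

View pics/w10.png

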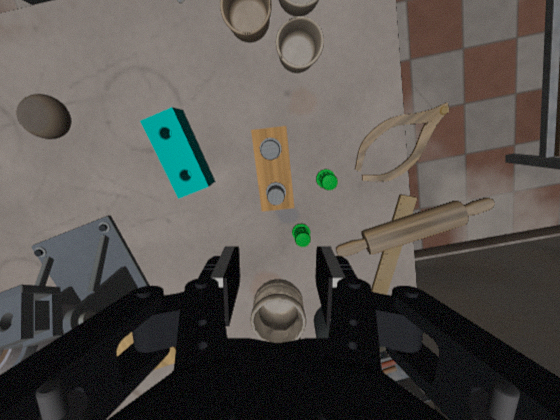

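The wrist view shows the long pin's knob top at (270,150), the short one at (276,195), the turquoise block well left, and the green pins at right.

Call:
send_rows(series=[[44,[-0.3,0,-0.5],[0,0,0]],[44,[-0.3,0,-0.6],[0,0,0]],[44,[-0.19,0,-0.6],[0,0,0]],[44,[0,0,-0.6],[0,0,0]],[44,[0,0,-0.1],[0,0,0]],[44,[0,0,0],[0,0,0]]])

```text
clock: 16.75
eef_pos: [469.0, 318.1, 185.4]
tool_rot: [3.137, 0.004, 2.953]
force: [-0.1, 0.5, 0.0]
width: 44.0
gripper_force: 0.0
```

Run:
```python
from fit import *
np.set_printoptions(precision=2,suppress=True)
s=sensors.read_state(); print(s['clock'],s['eef_pos'],s['tool_rot'])
w=shot('wrist','w11'); W=cloud(w); Tt=Ro.from_euler('xyz',s['tool_rot']).as_matrix()
M=(W[...,2]>98)&(W[...,2]<118)&(np.hypot(W[...,0]-469,W[...,1]-317)<25); Q=W[M]; print(M.sum(),(Q.max(0)+Q.min(0))/2,np.ptp(Q,0)); L=(Q-np.array(s['eef_pos']))@Tt; print('in tool',(L.max(0)+L.min(0))/2,np.ptp(L,0))
```

```text
16.75 [469.03 318.09 185.44] [3.14 0.   2.95]
697 [468.62 317.86 104.29] [23.22 23.78 12.21]
in tool [ 0.82 -0.68 81.1 ] [22.84 23.11 12.19]
```

Call:
send_rows(series=[[44,[0,0,-0.6],[0,0,0]],[44,[0,0,-0.6],[0,0,0]],[44,[0,0,-0.4],[0,0,0]],[44,[0,0,-0.25],[0,0,0]],[10,[0,0,0],[0,0,0]],[10,[0,0,0],[0,0,0]],[10,[0,0,0],[0,0,0]],[10,[0,0,0],[0,0,0]]])

```text
clock: 17.8
eef_pos: [468.4, 318.7, 74.2]
tool_rot: [3.137, 0.004, 2.954]
force: [0.5, -0.1, 1.1]
width: 22.6
gripper_force: 58.7
```

Gripped. Next I lift and turn the yaw, aiming for a better arm posture for the tilt.

Call:
send_rows(series=[[10,[0,0,0.3],[0,0,0]],[10,[0,0,0.5],[0,0,0]],[10,[0,0,0.6],[0,0,0]],[10,[0,0,0.6],[0,0,1]],[10,[0,0,0.6],[0,0,1]],[10,[0,0,0.6],[0,0,1]],[10,[0,0,0.6],[0,0,1]],[10,[0,0,0.6],[0,0,1]]])

```text
clock: 18.8
eef_pos: [467.7, 318.0, 340.2]
tool_rot: [3.137, 0.004, -2.89]
force: [0.7, 0.6, -0.7]
width: 22.4
gripper_force: 58.8
```

Call:
send_rows(series=[[10,[0.05,-0.25,0.1],[0,0,1]],[10,[0.05,-0.25,0.1],[0,0,1]],[10,[0.05,-0.25,0.1],[0,0,1]],[10,[0.05,-0.25,0.1],[0,0,1]],[10,[0.05,-0.25,0],[0,0,1]],[10,[0.05,-0.25,0],[0,0,1]],[10,[0.05,-0.25,0],[0,0,1]],[10,[0.05,-0.25,0],[0,0,1]]])

```text
clock: 19.8
eef_pos: [491.7, 197.4, 362.8]
tool_rot: [3.138, 0.004, -2.192]
force: [0.6, 0.4, -1.6]
width: 22.4
gripper_force: 58.8
```

Call:
send_rows(series=[[10,[0.05,-0.25,0],[0,0,1]],[10,[0.05,-0.25,0],[0,0,1]],[10,[0.05,-0.25,0],[0,0,1]],[10,[0.05,-0.25,0],[0,0,1]],[10,[0.05,-0.25,0],[0,0,1]],[10,[0.05,-0.25,0],[0,0,1]],[10,[0.05,-0.25,0],[0,0,1]],[10,[0.05,-0.25,0],[0,0,1]]])

```text
clock: 20.8
eef_pos: [515.4, 78.2, 362.1]
tool_rot: [3.138, -0.0, -1.498]
force: [0.0, 1.4, -3.0]
width: 22.2
gripper_force: 58.8
```

Run:
```python
from fit import *
np.set_printoptions(precision=2,suppress=True)
s=sensors.read_state(); print(s['clock'],s['eef_pos'],s['tool_rot'],s['qpos'],s['width'])
```

```text
20.8 [515.41  78.19 362.06] [ 3.14 -0.   -1.5 ] [-0.06  0.32 -0.19  1.66  0.06  1.17  2.94] 22.207255049537242
```

Call:
send_rows(series=[[10,[0,-0.1,0],[0.165,-0.985,0]],[10,[0,-0.1,0],[0.165,-0.985,0]],[10,[0,-0.1,0],[0.165,-0.985,0]],[10,[0,-0.1,0],[0.165,-0.985,0]],[10,[0,-0.1,0],[0.165,-0.985,0]],[10,[0,-0.1,0],[0.165,-0.985,0]],[10,[0,-0.1,0],[0.165,-0.985,0]],[10,[0,0,0],[0,0,0]]])

```text
clock: 21.8
eef_pos: [513.8, 33.0, 360.3]
tool_rot: [-2.544, 0.054, -1.489]
force: [0.2, -0.6, -1.7]
width: 22.5
gripper_force: 59.1
```

Run:
```python
from fit import *
np.set_printoptions(precision=2,suppress=True)
s=sensors.read_state(); print(s['clock'],s['eef_pos'],s['tool_rot'],s['qpos'],s['width'])
Tt=Ro.from_euler('xyz',s['tool_rot']).as_matrix(); R=head(P0); print('tool in head',R.T@Tt,'pos',R.T@(np.array(s['eef_pos'])-P0[:3]))
w=shot('wrist','w12'); a=shot('side','s5'); b=shot('top','t5'); print(proj(w,P0[:3]+R@[0,80,42]))
cv2.imwrite('pics/c6.png',np.hstack([cv2.resize(a['img'][90:270,170:350,::-1],(400,400),interpolation=cv2.INTER_CUBIC),cv2.resize(w['img'][:,70:490,::-1],(400,400))]))
```

```text
21.8 [513.79  33.04 360.26] [-2.54  0.05 -1.49] [ 0.86  0.08 -1.01  2.2   0.17  0.3   2.94] 22.5441770506052
tool in head [[-0.1  -0.99 -0.01]
 [-1.    0.1  -0.  ]
 [ 0.    0.01 -1.  ]] pos [ 22.5   82.33 181.72]
[297.25 196.44]
```

View pics/c6.png

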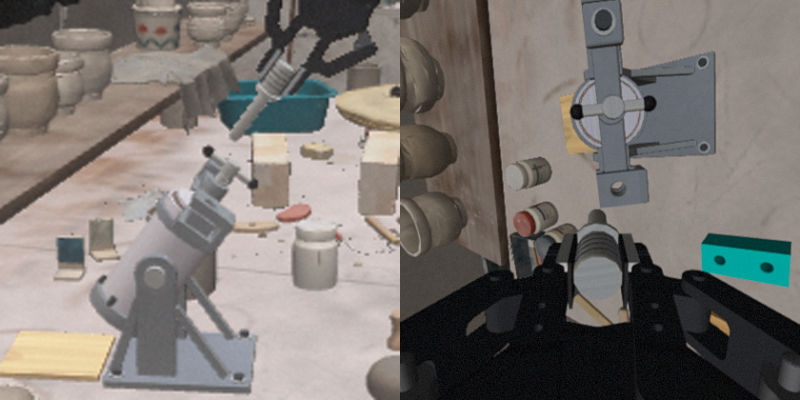

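The pin is tilted along the barrel axis. The side view shows it above the fork, and in the wrist view the hole is at crop (617,185), i.e. pixel (298,194), with the pin tip at crop (597,213). Next: hole and pin axis in the same camera's terms.

```bash
cat > m.py <<'E'
from fit import *
np.set_printoptions(precision=2,suppress=True)
def meas(fn,s,hint):
    R=head(P0); w=load(fn); H=(cloud(w)-P0[:3])@R
    M=(abs(H[...,0])<20)&(abs(H[...,1]-80)<16)&(H[...,2]>30)&(H[...,2]<55); zp=np.median(H[M][:,2]); print('cheek z',zp,M.sum())
    up=cv2.resize(w['img'],None,fx=4,fy=4,interpolation=cv2.INTER_CUBIC); g=cv2.cvtColor(up,cv2.COLOR_RGB2GRAY)
    # rectify cheek plane: 0.25 mm per px, 44x36 mm about hint
    yy,xx=np.mgrid[62:98:.25,-22:22:.25]; P=np.stack([xx,yy,0*xx+zp],-1)@R.T+P0[:3]
    f=210/np.tan(np.radians(w['vfov'])/2); C=P@w['world_to_cam'][:3,:3].T+w['world_to_cam'][:3,3]
    im=cv2.remap(w['img'],(w['cx']+f*C[...,0]/C[...,2]).astype(np.float32),(w['cy']+f*C[...,1]/C[...,2]).astype(np.float32),cv2.INTER_CUBIC)
    c=cv2.HoughCircles(cv2.GaussianBlur(cv2.cvtColor(im,cv2.COLOR_RGB2GRAY),(0,0),2),cv2.HOUGH_GRADIENT,1,200,param1=60,param2=8,minRadius=27,maxRadius=37)
    print('hole head xy,r',None if c is None else [(-22+x*.25,62+y*.25,r*.25) for x,y,r in c[0][:2]]); cv2.imwrite('pics/'+fn+'_rect.png',cv2.resize(im[:,:,::-1],None,fx=3,fy=3))
    Tt=Ro.from_euler('xyz',s['tool_rot']).as_matrix(); tcp=R.T@(np.array(s['eef_pos'])-P0[:3]); print('tcp head',tcp)
    return w,H,tcp
def pin(fn,tcp,axis=2):
    H=(cloud(load(fn))-P0[:3])@head(P0)-tcp
    for lo,hi in((-62,-50),(-50,-35),(-35,-20),(-15,0)):
        M=(np.hypot(H[...,0],H[...,1])<18)&(H[...,2]>lo)&(H[...,2]<hi); Q=H[M]
        if len(Q)>5: print(fn,lo,hi,len(Q),'mid',(Q.max(0)+Q.min(0))[:2]/2,'ext',np.ptp(Q,0)[:2],'med',np.median(Q,0)[:2])
    M=(np.hypot(H[...,0],H[...,1])<18)&(H[...,2]>-90)&(H[...,2]<-30); z=np.sort(H[M][:,2]); print(fn,'tip z',z[:6])
E
python3 - <<'E'
from m import *
s=sensors.read_state(); w,H,tcp=meas('w12',s,None)
for fn in('w12','s5'): pin(fn,tcp)
E
```

```text
cheek z 44.44661471105585 1174
hole head xy,r [(np.float32(-1.875), np.float32(81.375), np.float32(7.75))]
tcp head [ 26.65  86.03 181.37]
w12 -62 -50 34 mid [-5.07 -6.09] ext [12.91  6.04] med [-5.22 -7.95]
w12 -50 -35 127 mid [-4.76 -6.33] ext [13.32  6.01] med [-4.82 -8.01]
w12 -35 -20 67 mid [-5.03 -6.96] ext [11.86  4.48] med [-5.32 -8.34]
w12 -15 0 66 mid [ -2.49 -11.4 ] ext [18.56 11.18] med [ -1.53 -15.46]
w12 tip z [-55.18 -55.12 -54.96 -54.7  -54.64 -54.5 ]
s5 -62 -50 24 mid [-3.29  3.18] ext [12.02 12.75] med [-3.37  4.38]
s5 -50 -35 36 mid [-3.15  4.21] ext [13.41 12.47] med [-2.4   4.42]
s5 -35 -20 37 mid [-2.8   4.68] ext [12.48  9.3 ] med [-2.8   5.37]
s5 -15 0 44 mid [-3.55  6.92] ext [25.06 16.75] med [-2.78  7.19]
s5 tip z [-62.95 -62.3  -62.08 -61.21 -60.29 -59.5 ]
```

Run:
```python
from m import *
for i in range(2):
    s=sensors.read_state(); shot('wrist','w13'); shot('side','s6'); s2=sensors.read_state()
    print(s['clock'],s2['clock'],s['eef_pos'],s2['eef_pos'],s2['qd'],s2['force'])
w,H,tcp=meas('w13',s,None)
for fn in('w13','s6'): pin(fn,tcp)
print(s2['qpos'])
```

```text
21.95 22.05 [516.73  37.28 362.36] [516.71  38.75 362.22] [-0.    0.01 -0.01  0.01  0.   -0.01  0.  ] [-0.52  0.66 -0.68]
22.05 22.15 [516.71  38.75 362.22] [516.36  39.05 361.81] [ 0.02  0.   -0.01  0.01  0.   -0.   -0.  ] [ 0.25 -0.5  -1.11]
cheek z 44.43153160749604 1180
hole head xy,r [(np.float32(-1.875), np.float32(81.375), np.float32(7.95))]
tcp head [ 26.75  87.48 181.13]
w13 -62 -50 38 mid [-0.72 -2.32] ext [12.79  6.21] med [-1.11 -4.  ]
w13 -50 -35 126 mid [-0.39 -2.28] ext [13.29  5.83] med [-0.69 -3.97]
w13 -35 -20 62 mid [-0.43 -3.6 ] ext [11.21  3.51] med [-1.   -4.27]
w13 -15 0 153 mid [-1.06 -6.73] ext [24.01 13.42] med [ -2.08 -10.72]
w13 tip z [-55.92 -55.7  -55.5  -55.03 -54.9  -54.83]
s6 -62 -50 24 mid [-1.28  7.46] ext [12.16  9.79] med [-1.29  5.98]
s6 -50 -35 37 mid [-1.46  6.95] ext [12.95 11.58] med [-0.95  7.46]
s6 -35 -20 36 mid [-1.28  7.82] ext [13.12  9.76] med [-0.92  7.76]
s6 -15 0 42 mid [-1.64  7.83] ext [29.23 18.28] med [-0.21  9.36]
s6 tip z [-64.85 -63.26 -63.02 -62.92 -60.37 -60.29]
[ 0.84  0.09 -1.    2.2   0.17  0.29  2.94]
```

Call:
send_rows(series=[[10,[0,-0.02,-0.13],[0.565,0.095,-0.82]],[10,[0,-0.02,-0.13],[0.565,0.095,-0.82]],[10,[0,-0.02,-0.13],[0.565,0.095,-0.82]],[10,[0,-0.02,-0.13],[0.565,0.095,-0.82]],[10,[0,-0.02,-0.13],[0.565,0.095,-0.82]],[10,[0,-0.02,-0.13],[0.565,0.095,-0.82]],[10,[0,0,0],[0,0,0]],[10,[0,0,0],[0,0,0]]])

```text
clock: 23.15
eef_pos: [516.2, 30.8, 315.5]
tool_rot: [-2.628, 0.337, -1.923]
force: [0.0, -0.8, -1.5]
width: 22.4
gripper_force: 59.1
```

Run:
```python
from m import *
s0=sensors.read_state(); shot('wrist','w14'); shot('side','s7'); s=sensors.read_state(); print(s['clock'],s0['eef_pos'],s['eef_pos'],s['qpos'])
w,H,tcp=meas('w14',s,None)
for fn in('w14','s7'): pin(fn,tcp)
R=head(P0);Tt=Ro.from_euler('xyz',s['tool_rot']).as_matrix(); print('tool z head',R.T@Tt[:,2], 'fix rot units',np.degrees(np.cross(Tt[:,2],-R[:,2]))/5)
```

```text
23.25 [516.2   30.8  315.47] [516.14  30.42 315.57] [ 0.87  0.22 -1.11  2.28  0.93  0.23  1.68]
cheek z 44.3609352389777 1290
hole head xy,r [(np.float32(-1.875), np.float32(81.375), np.float32(7.975))]
tcp head [ -1.59  79.36 144.02]
w14 -62 -50 40 mid [-1.22 -0.14] ext [10.48  9.53] med [-3.43 -3.63]
w14 -50 -35 127 mid [-0.92 -0.56] ext [11.63  9.07] med [-3.58 -3.65]
w14 -35 -20 62 mid [-1.74 -1.82] ext [9.72 6.46] med [-3.31 -3.79]
w14 -15 0 167 mid [-3.33 -3.52] ext [22.28 19.23] med [-7.18 -9.19]
w14 tip z [-56.03 -55.46 -55.19 -55.16 -55.13 -55.11]
s7 -62 -50 23 mid [0.14 6.12] ext [11.5  10.29] med [0.62 6.83]
s7 -50 -35 34 mid [-0.56  6.52] ext [13.43 12.95] med [-0.35  6.38]
s7 -35 -20 37 mid [-0.39  7.75] ext [13.42  9.87] med [-0.08  6.13]
s7 -15 0 35 mid [0.   7.89] ext [26.66 18.78] med [0.63 9.56]
s7 tip z [-65.06 -62.85 -62.84 -62.77 -60.89 -60.76]
tool z head [-0.    0.01 -1.  ] fix rot units [-0.05 -0.06 -0.04]
```

Call:
send_rows(series=[[10,[0.09,0.02,-0.14],[0,0,0]],[10,[0.09,0.02,-0.14],[0,0,0]],[10,[0.1,0.02,-0.13],[0,0,0]],[10,[0,0,0],[0,0,0]],[10,[0,0,0],[0,0,0]]])

```text
clock: 23.88
eef_pos: [532.6, 33.8, 290.9]
tool_rot: [-2.628, 0.338, -1.925]
force: [0.9, -0.9, -1.7]
width: 22.6
gripper_force: 59.1
```

Run:
```python
from m import *
shot('wrist','w15'); shot('side','s8'); s=sensors.read_state(); print(s['clock'],s['eef_pos'],s['qpos'],s['force'])
w,H,tcp=meas('w15',s,None)
for fn in('w15','s8'): pin(fn,tcp)
R=head(P0);Tt=Ro.from_euler('xyz',s['tool_rot']).as_matrix(); print('tool z head',R.T@Tt[:,2], 'fix rot units',np.degrees(np.cross(Tt[:,2],-R[:,2]))/5)
```

```text
23.975 [532.61  33.48 290.94] [ 0.71  0.28 -0.97  2.29  1.29  0.24  1.32] [ 0.2   0.43 -0.89]
cheek z 44.40221408003087 1430
hole head xy,r [(np.float32(-1.875), np.float32(82.625), np.float32(9.1))]
tcp head [ -1.99  79.66 114.24]
w15 -62 -50 38 mid [-1.23 -0.45] ext [10.54  9.74] med [-3.75 -3.59]
w15 -50 -35 124 mid [-0.94 -0.73] ext [11.32  9.08] med [-3.2  -3.79]
w15 -35 -20 67 mid [-1.71 -1.77] ext [9.66 6.99] med [-3.58 -3.8 ]
w15 -15 0 159 mid [-4.11 -4.07] ext [20.68 18.1 ] med [-7.64 -9.39]
w15 tip z [-89.9  -89.81 -89.51 -88.73 -88.3  -87.45]
s8 -62 -50 22 mid [-0.66  5.28] ext [12.28  9.6 ] med [-0.    6.86]
s8 -50 -35 35 mid [-0.49  7.23] ext [13.02  9.63] med [-0.5   7.95]
s8 -35 -20 34 mid [-0.25  7.7 ] ext [12.85 12.65] med [0.3  6.95]
s8 -15 0 37 mid [-1.12  9.12] ext [28.04 14.38] med [0.22 9.94]
s8 tip z [-88.87 -88.72 -86.63 -84.35 -83.83 -83.63]
tool z head [-0.    0.01 -1.  ] fix rot units [-0.04 -0.06 -0.04]
```

Call:
send_rows(series=[[10,[0.01,0.01,0.01],[0,0,0]],[10,[0.06,0.01,-0.09],[0,0,0]],[10,[0.06,0.01,-0.09],[0,0,0]],[10,[0.07,0.01,-0.09],[0,0,0]],[10,[0,0,0],[0,0,0]]])

```text
clock: 24.6
eef_pos: [544.6, 36.0, 274.8]
tool_rot: [-2.629, 0.338, -1.926]
force: [-1.0, -0.1, -1.4]
width: 22.5
gripper_force: 59.1
```

```bash
cat >> m.py <<'E'
def st():
    s=sensors.read_state(); R=head(P0); Tt=Ro.from_euler('xyz',s['tool_rot']).as_matrix()
    print(s['clock'],'tcp',R.T@(np.array(s['eef_pos'])-P0[:3]),'F',R.T@np.array(s['force']),'tz',R.T@Tt[:,2],'q',s['qpos'],'w',s['width'])
E
python3 -c "
from m import *
st()"
```

```text
24.6 tcp [-1.21 80.18 93.97] F [-1.63  0.03 -0.58] tz [-0.01  0.01 -1.  ] q [ 0.63  0.32 -0.9   2.29  1.49  0.25  1.12] w 22.487836416106898
```

Call:
send_rows(series=[[10,[0.06,0.01,-0.09],[0,0,0]],[10,[0.06,0.01,-0.09],[0,0,0]],[10,[0.06,0.01,-0.09],[0,0,0]],[10,[0,0,0],[0,0,0]]])

```text
clock: 25.1
eef_pos: [555.4, 37.7, 258.7]
tool_rot: [-2.629, 0.338, -1.926]
force: [-0.4, -0.5, -0.1]
width: 22.7
gripper_force: 59.1
```

```bash
python3 -c "
from m import *
st()"
```

```text
25.1 tcp [-1.54 80.08 74.56] F [-0.45 -0.46  0.21] tz [-0.01  0.01 -1.  ] q [ 0.6   0.38 -0.9   2.29  1.65  0.29  0.97] w 22.72349039764284
```

Tip at z≈10, through the yoke, with no force. I continue to the seat.

Call:
send_rows(series=[[10,[0.06,0.01,-0.09],[0,0,0]],[10,[0.06,0.01,-0.09],[0,0,0]],[10,[0.06,0.01,-0.09],[0,0,0]],[10,[0,0,0],[0,0,0]]])

```text
clock: 25.6
eef_pos: [566.2, 39.6, 242.0]
tool_rot: [-2.63, 0.338, -1.926]
force: [-0.2, 0.0, -1.2]
width: 22.6
gripper_force: 59.1
```

```bash
python3 -c "
from m import *
st()"
```

```text
25.6 tcp [-2.11 80.15 54.6 ] F [-0.86  0.03 -0.92] tz [-0.01  0.01 -1.  ] q [ 0.59  0.44 -0.92  2.29  1.76  0.35  0.87] w 22.590439281173566
```

Call:
send_rows(series=[[10,[0.03,0.005,-0.04],[0,0,0]],[10,[0.02,0.003,-0.03],[0,0,0]],[10,[0,0,0],[0,0,0]]])

```text
clock: 25.98
eef_pos: [569.2, 40.0, 238.2]
tool_rot: [-2.629, 0.338, -1.926]
force: [-0.6, 0.6, -0.4]
width: 22.7
gripper_force: 59.1
```

Call:
send_rows(series=[[10,[0.02,0.003,-0.03],[0,0,0]],[10,[0,0,0],[0,0,0]]])

```text
clock: 26.22
eef_pos: [569.8, 40.1, 237.5]
tool_rot: [-2.626, 0.336, -1.925]
force: [-12.2, -4.2, 17.4]
width: 22.3
gripper_force: 61.8
```

Call:
send_rows(series=[[10,[0.02,0.003,-0.03],[0,0,0]],[10,[0,0,0],[0,0,0]]])

```text
clock: 26.48
eef_pos: [570.4, 40.1, 236.7]
tool_rot: [-2.624, 0.335, -1.924]
force: [-26.7, -7.4, 35.0]
width: 22.3
gripper_force: 65.4
```

```bash
python3 -c "
from m import *
st()"
```

```text
26.475 tcp [-1.71 79.96 47.79] F [-2.51 -2.93 44.47] tz [-0.  0. -1.] q [ 0.59  0.47 -0.93  2.29  1.8   0.38  0.84] w 22.329345487674946
```

The collar is home, with 44 N axial at the predicted depth. I release and retract along the axis.

Call:
send_rows(series=[[45,[0,0,0],[0,0,0]],[45,[0,0,0],[0,0,0]],[45,[0,0,0],[0,0,0]],[45,[0,0,0],[0,0,0]]])

```text
clock: 26.98
eef_pos: [571.7, 40.4, 234.5]
tool_rot: [-2.629, 0.338, -1.926]
force: [0.1, -0.3, 0.1]
width: 44.8
gripper_force: 0.0
```

Call:
send_rows(series=[[45,[-0.06,-0.01,0.09],[0,0,0]],[45,[-0.11,-0.02,0.16],[0,0,0]],[45,[-0.17,-0.03,0.25],[0,0,0]],[45,[-0.17,-0.03,0.25],[0,0,0]],[45,[-0.2,-0.03,0.29],[0,0,0]],[45,[-0.2,-0.03,0.29],[0,0,0]],[45,[0,0,0.3],[0,0,0]],[45,[0,0,0],[0,0,0]]])

```text
clock: 27.98
eef_pos: [517.7, 29.9, 333.6]
tool_rot: [-2.626, 0.338, -1.929]
force: [-0.1, -0.0, -0.2]
width: 44.9
gripper_force: 0.0
```

Run:
```python
from m import *
st()
w=shot('wrist','w16'); a=shot('side','s9'); R=head(P0)
H=(cloud(w)-P0[:3])@R; M=(np.hypot(H[...,0]+1.9,H[...,1]-81.4)<10)&(H[...,2]>35)&(H[...,2]<120); z=H[M][:,2]; print('knob top (expect 44.4+39=83.4)',np.percentile(z,[50,80,95]) if len(z) else None,len(z))
H=(cloud(a)-P0[:3])@R; M=(np.hypot(H[...,0]+1.9,H[...,1]-81.4)<14)&(H[...,2]>35)&(H[...,2]<140); print('side top',np.percentile(H[M][:,2],[50,95,100]))
x,y=proj(w,P0[:3]+R@[0,80,60]).astype(int); print(x,y); x=np.clip(x,70,489); y=np.clip(y,70,349)
cv2.imwrite('pics/c7.png',np.hstack([cv2.resize(a['img'][90:270,170:350,::-1],(400,400),interpolation=cv2.INTER_CUBIC),cv2.resize(w['img'][y-70:y+70,x-70:x+70,::-1],(400,400),interpolation=cv2.INTER_CUBIC)]))
```

```text
27.975 tcp [  9.95  78.62 157.95] F [-0.2  -0.01 -0.11] tz [-0.  0. -1.] q [ 1.    0.21 -1.25  2.25  0.8   0.29  1.81] w 44.9278711010275
knob top (expect 44.4+39=83.4) [83.49 84.08 84.54] 483
side top [69.56 83.79 84.97]
286 206
```

View pics/c7.png

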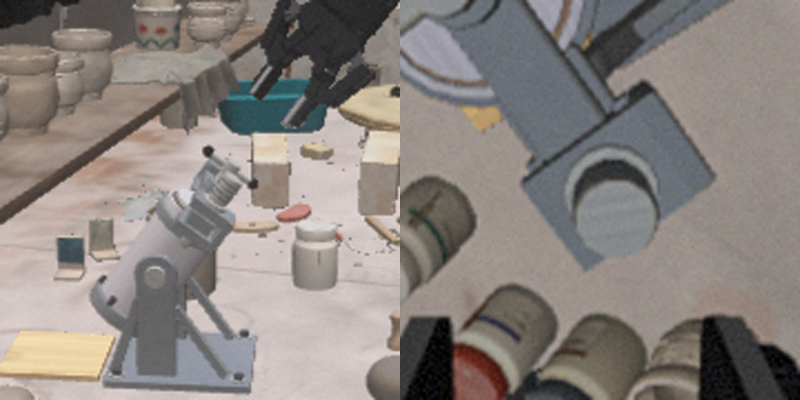

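The crops show the collar flat on the fork at (610,190), the yoke shut in the fork, and the robot clear. The measured knob top, 83.5 mm, matches the seated depth. I'm handing in.

```bash
python3 -c "
from cell import ctrl
print(ctrl.finish_job())"
```

```text
the job is handed in; nothing more can be done
None
```

The yoke is shut in the fork and the long pin is seated with its collar home on the fork; the short pin was left in the block, nothing looked disturbed in the last views, and the job was handed in at about 28 s.

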